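# Set out a staining row between the sample box and the dish

### The arm

A 7-joint arm with a two-finger parallel gripper is mounted at the origin on a cart in front of the work surface, level with it; the furniture and walls round the work are solid. World frame = base frame: x ahead of the robot, y to its left, z up, the work surface at z = 0. Lengths are in m, angles in rad, forces in N, time in s.
With the tool pointing down it reaches from about 0.425 to 0.925 m from the base axis. Payload 6.8 kg.
Tool frame: the origin (TCP) lies at the very end of the fingers, on their centre line; the grasp point (between the pads) lies 19 mm behind it (manip.grip_point_offset is the distance from the TCP to the grasp point, in m); z points along the fingers, y is the line along which they close (so a half turn about z gives the same grasp; the last joint's range is limited). The gripper opens to 85 mm and grips with 20 to 120 N. Pads are 22 mm wide; open, the fingers measure 114 mm over their backs; the gripper's body (76 mm by 85 mm) begins 54 mm behind the grasp point. The pads swing forward as they close: fully open they stand 13 mm farther back than shut.
Start: joints at [-1.23, 0.477, 0.022, 1.555, -0.011, 1.109, -0.083], TCP at [0.293, 0.608, 0.231] pointing down, gripper open.
Joint ranges: [-2.96, 2.96], [-0.34, 2.1], [-1.41, 1.46], [0.24, 2.44], [-1.37, 4.51], [0.17, 1.92], [-2.96, 2.96]. Speed limits (rad/s): [2.39, 2.39, 3.14, 3.14, 3.14, 3.14, 3.14].

### API

Orientations are given as a rotation vector (axis times angle).
In Python, from plant import manip, read_camera, search_frame, cut_out, landmark_of gives the robot as it stands.
- The arm moves only by the tool play_rows, never from a script. Its arguments are lists of equal length, an entry for each row: "translation": the shift along the tool's x, y, z in m, a list of three; "turn": the turn, a rotation vector about the tool's x, y, z in degrees, a list of three; "jaw": the closure in counts, from 0 (fully open) to 255 (shut). In form: {"translation": [[x, y, z], ...], "turn": [[ax, ay, az], ...], "jaw": [jaw, ...]}. A call has exactly 10 rows; each row shifts and turns the commanded pose from where the row before left it, along the tool's axes as they then stand; what a row does not reach is not made up. A row lasts 1/8 s, in which the tool goes at most 62.5 mm and 10.7 degrees, less where a joint would pass 70% of its speed; a pose out of reach is approached as far as the arm can. A call is refused whole if a number of a shift passes 0.0625 or a number of a turn 10.7, either way. A call with a gripper value outside its range is refused whole. The fingers move at their own pace and stop on an object; "newtons" is the grip in N (left out, the last holds). Time passes only in rows, so rows that do not move let the fingers close, or fill a call up. It gives the time, the measured TCP pose, the force, the opening and the grip force at its end, in the units of the state.
- manip.get_state(): the state, without advancing time (a new reading comes with each control period).
- read_camera(name): name is "side" or "top" or "wrist"; returns a dict with "img" (384x512x3 uint8, red, green, blue), "fovy" (degrees; the focal length in pixels is half the picture's height over the tangent of half this angle, whatever the lens; pixels are square), "cx", "cy" (the principal point, pixels), "world_from_camera" (4x4, takes a point from camera to world coordinates); the wrist camera has in their place "tool_from_camera" (4x4, takes a point from camera to tool coordinates, whose origin is the TCP and whose axes are the flange's). Camera axes: x right, y down, z forward; pixel columns grow to the right and rows downward; lengths in m; the calibration is good to about 2 mm. A picture is of the moment at which its call begins: read the wrist's pose just before it. There is no depth.
- manip.finish_job(): hands the job in; it is judged then, once.
Trained networks look in a picture, given as the dict that the camera call returned (one of the last four; its "shot" number tells which), for a name from the list of things; names that differ only in an ending like _2 or _b are one class to them, and where a whole thing is asked for, a point or a joint stands for the part that bears it (a point fixed in the world has none). Each returns a list of dicts, best first, with "conf" (0 to 1); they miss things now and then, are a little off and sometimes report something else, mostly with a low value. They report only what shows in the picture. A call takes as long as a camera call. They do not tell look-alikes from the thing itself.
- search_frame(picture, query): "pixel" ([row, column] in pixels, amid what is visible of it).
- cut_out(picture, query): "mask" (384x512 bool, what is visible of it) and "pixel" ([row, column] in pixels, amid what is visible of it).
- landmark_of(picture, query): "pixel" ([row, column] in pixels: a listed point, or the origin of a listed thing).
The state is a dict: "time": time; "joints": joint angles; "qvel": joint speeds; "tau": joint torques, N m; "tool_pos": TCP position; "tcp_rot": TCP orientation; "force": force on the tool from outside, world axes, zero at the start; "torque": the same for the moment, N m; "finger_gap": finger opening in m; "grasp_force": force on a finger pad.
Only numpy, scipy, OpenCV 4.12 (cv2) and the standard library are available. Lean on these libraries where they do the work, as an engineer would, in place of code of your own. Each camera call takes 0.05 s, during which the arm holds its last target. There are 200 camera calls.

### The job

Set out the staining place as one straight row on the bench, along the line from the middle of the blue freezer box near the bench's front edge to the middle of the pink culture dish: next to the box stand the red-capped bottle, with about 3 cm of clear bench between it and the box, then the green-capped bottle about 3 cm clear of the red one, and at the far end of the row, still between the bottles and the dish, the white-capped vial about 3 cm clear of the dish, all upright. Lay the white timer flat, face up, on the middle of the box's lid. Leave the box, the dish and the yellow-capped bottle where they are.

Things in the scene. Friction and masses are not known exactly. Their poses are not given: they have to be found in the camera images.
- red_bottle_center (a point): small round reagent dropper bottle with a red cap and red pointed tip, 86 mm tall overall; its body is 34 mm in diameter up to a height of 64 mm, narrower above. Stands upright on the bench; starts at one of five spots that are shuffled. This point is on its axis, half-way up (43 mm above its foot); z up
- green_bottle_center (a point): small round reagent dropper bottle with a green cap and green pointed tip, 97 mm tall overall; its body is 34 mm in diameter up to a height of 72 mm, narrower above. Stands upright on the bench; starts at one of five spots that are shuffled. This point is on its axis, half-way up (48.5 mm above its foot); z up
- sample_vial_center (a point): clear round sample vial with a white screw cap, 29 mm in diameter, 68 mm tall, standing upright; starts at one of the five shuffled spots. This point is on its axis, half-way up (34 mm above its foot); z up
- bench_timer_center (a point): white digital bench timer lying flat on its back, display up: 64 mm along its x, 66 mm along its y, 18 mm high; starts at one of the five shuffled spots, turned at most 0.2 rad. This point is its centre, 9 mm above its underside; z up
- yellow_bottle_center (a point): small round reagent dropper bottle with a yellow cap and yellow pointed tip, 80 mm tall overall; its body is 34 mm in diameter up to a height of 59 mm, narrower above. Stands upright on the bench; starts at one of five spots that are shuffled. This point is on its axis, half-way up (40 mm above its foot); z up. It is not needed: leave it where it stands
- sample_box: dark blue card freezer box, closed, heavy (0.9 kg), flat on top: 72 mm along its x, 118 mm along its y, 52 mm high. Origin at the centre of its underside, z up. Stands near the bench's front edge, long side along world y within 0.1 rad, at the left or right end of the row, the dish at the other. Behind the row an open laptop (x from 0.49, y -0.38 to 0.05; screen beyond x 0.70, 0.3 m high)
- dish: round culture dish with pink medium and clear lid, 91 mm in diameter, 16 mm high, 60 g, flat on the bench 0.34 to 0.43 m from the box, centre to centre. Origin at the centre of its underside, z up. At the left stand a black tower 0.43 m high (x 0.40 to 0.62, y 0.25 to 0.65; move clear of it first) and a sample reader with raised lid (x 0.40 to 0.56, y 0.21 to 0.34)
There are look-alikes about, which are no part of the job. Leave any orange or turquoise look-alike of the part that bears bench_timer_center alone.

How it is judged:
At the end, for the whole second after the job is handed in: Between box and dish, in order from the box: red, green, vial, upright, at x 0.411 to 0.453 m; gaps box-red, red-green and vial-dish 15 to 45 mm. Timer flat, face up, within 15 mm of the lid's centre along and across. Box, dish and yellow bottle moved under 15 mm. All at rest, released (height (world z) of red_bottle_center between 0.037 and 0.049 m and angle between each of red_bottle_center, green_bottle_center, sample_vial_center, bench_timer_center, yellow_bottle_center's own z axis and vertical below 0.12 rad and world x of red_bottle_center between 0.411 and 0.453 m and height (world z) of green_bottle_center between 0.0425 and 0.0545 m and world x of green_bottle_center between 0.411 and 0.453 m and height (world z) of sample_vial_center between 0.028 and 0.04 m and world x of sample_vial_center between 0.411 and 0.453 m and ((y of dish in the frame of sample_box between 0.1 and 1 m and y of red_bottle_center in the frame of sample_box between 0.091 and 0.121 m and y of green_bottle_center in the frame of sample_box between 0.135 and 0.205 m and y of sample_vial_center in the frame of sample_box between 0.19 and 0.37 m) or (y of dish in the frame of sample_box between -1 and -0.1 m and y of red_bottle_center in the frame of sample_box between -0.121 and -0.091 m and y of green_bottle_center in the frame of sample_box between -0.205 and -0.135 m and y of sample_vial_center in the frame of sample_box between -0.37 and -0.19 m)) and horizontal distance between green_bottle_center and red_bottle_center between 0.049 and 0.079 m and horizontal distance between sample_vial_center and dish between 0.075 and 0.105 m and x of bench_timer_center in the frame of sample_box between -0.015 and 0.015 m and y of bench_timer_center in the frame of sample_box between -0.015 and 0.015 m and z of bench_timer_center in the frame of sample_box between 0.055 and 0.067 m and linear speed of each of red_bottle, green_bottle, sample_vial, bench_timer below 0.02 m/s and distance of each of sample_box, dish, yellow_bottle_center from where it was at the start of the episode below 0.015 m); the robot touches nothing.
It fails at once if the box is pushed or carried more than 30 mm from its place (distance of sample_box from where it was at the start of the episode above 0.03 m).
It fails at once if the dish is pushed or carried more than 30 mm from its place (distance of dish from where it was at the start of the episode above 0.03 m).
It fails at once if the yellow-capped bottle is pushed or carried more than 30 mm from its place (distance of yellow_bottle_center from where it was at the start of the episode above 0.03 m).
It also fails if it takes over 120 s, if anything falls off the work surface, if the arm or the gripper's body presses on something with over 40 N, if the wrist force passes 120 N, or if a joint passes its speed limit or range.

## Working session

There is one attempt and no reset: what is moved stays moved. The work goes in short steps, Python scripts to look and compute and a tool call to move; the robot and the scene stay as the last step left them, time stands still between calls to the robot, and variables do not carry over. Pictures are saved under pics/ and viewed, at most 14 in all, crops included, and the job is handed in when it is done.

Besides the shell and the picture viewer there is one more tool, called after "Emit:" as a command line: name --argument value ..., lists and objects as JSON in quotes. play_rows: Moves the arm, as the interface text tells. Its arguments: {"type":"object","properties":{"translation":{"type":"array","items":{"type":"array","items":{"type":"number"}}},"turn":{"type":"array","items":{"type":"array","items":{"type":"number"}}},"jaw":{"type":"array","items":{"type":"number"}},"newtons":{"type":"number"}},"required":["translation","turn","jaw"]}

```bash
ls; mkdir -p pics; cat > h.py <<'E'
import numpy as np, cv2
from scipy.spatial.transform import Rotation as R
from plant import manip, read_camera, search_frame, cut_out, landmark_of
def cam(n):
    s=manip.get_state(); c=read_camera(n)
    if n=="wrist":
        T=np.eye(4);T[:3,:3]=R.from_rotvec(s["tcp_rot"]).as_matrix();T[:3,3]=s["tool_pos"]
        c["W"]=T@np.array(c["tool_from_camera"])
    else: c["W"]=np.array(c["world_from_camera"])
    return c
def ray(c,p):
    f=192/np.tan(np.radians(c["fovy"])/2)
    d=np.array([(p[1]-c["cx"])/f,(p[0]-c["cy"])/f,1.])
    return c["W"][:3,3],c["W"][:3,:3]@d
def atz(c,p,z):
    o,d=ray(c,p); return o+d*(z-o[2])/d[2]
def tri(cs,ps):
    A=np.zeros((3,3));b=np.zeros(3)
    for c,p in zip(cs,ps):
        o,d=ray(c,p);d=d/np.linalg.norm(d);M=np.eye(3)-np.outer(d,d);A+=M;b+=M@o
    return np.linalg.solve(A,b)
def save(c,n): cv2.imwrite("pics/"+n+".png",c["img"][:,:,::-1])
E
cat > a.py <<'E'
from h import *
np.set_printoptions(precision=3,suppress=True)
s=manip.get_state();print(s)
t=cam("top");d=cam("side")
save(t,"top0");save(d,"side0")
for c in(t,d):print(c["fovy"],c["cx"],c["cy"],c["W"])
Z=dict(red_bottle_center=.043,green_bottle_center=.0485,sample_vial_center=.034,bench_timer_center=.009,yellow_bottle_center=.04,sample_box=0,dish=0)
for q,z in Z.items():
    for n,c in(("t",t),("s",d)):
        for l in landmark_of(c,q)[:3]:
            print(q,n,round(l["conf"],2),np.round(l["pixel"]),atz(c,l["pixel"],z))
E
python3 a.py
```

```text
pics
{'time': 0.0, 'joints': array([-1.23 ,  0.478,  0.022,  1.556, -0.011,  1.109, -0.083]), 'qvel': array([ 0.001, -0.001,  0.   , -0.001, -0.001,  0.   , -0.003]), 'tau': array([  0.001, -59.644,   1.608, -28.12 ,   0.012,   0.009,  -0.   ]), 'tool_pos': array([0.293, 0.608, 0.23 ]), 'tcp_rot': array([-0.699, -3.063,  0.003]), 'force': array([-0.181, -0.638, -0.14 ]), 'torque': array([-0.003, -0.005,  0.013]), 'grasp_force': 0.0, 'finger_gap': 0.08508845674264855}
45.74063324229991 267.7173261116747 184.94671768938898 [[-0.017 -0.982  0.186  0.296]
 [-1.     0.019  0.009 -0.053]
 [-0.012 -0.186 -0.982  1.634]
 [ 0.     0.     0.     1.   ]]
47.82335317729596 256.356625465346 189.77631042122488 [[ 0.908 -0.23   0.349  0.101]
 [-0.418 -0.542  0.729 -1.02 ]
 [ 0.021 -0.808 -0.589  0.867]
 [ 0.     0.     0.     1.   ]]
red_bottle_center t 0.56 [223. 377.] [ 0.455 -0.417  0.043]
red_bottle_center s 0.83 [292. 281.] [ 0.466 -0.409  0.043]
green_bottle_center t 0.68 [204. 399.] [ 0.521 -0.499  0.048]
green_bottle_center s 0.91 [312. 318.] [ 0.517 -0.5    0.048]
sample_vial_center t 0.64 [190. 235.] [0.582 0.078 0.034]
sample_vial_center s 0.69 [181. 243.] [0.574 0.077 0.034]
bench_timer_center t 0.9 [185. 212.] [0.607 0.164 0.009]
bench_timer_center t 0.78 [152. 142.] [0.736 0.424 0.009]
bench_timer_center t 0.51 [149. 184.] [0.746 0.268 0.009]
bench_timer_center s 0.59 [151. 263.] [0.741 0.266 0.009]
bench_timer_center s 0.56 [173. 241.] [0.604 0.159 0.009]
bench_timer_center s 0.46 [129. 251.] [0.768 0.442 0.009]
yellow_bottle_center t 0.58 [194. 377.] [ 0.557 -0.426  0.04 ]
yellow_bottle_center s 0.8 [287. 315.] [ 0.554 -0.427  0.04 ]
sample_box t 0.98 [233. 233.] [0.431 0.089 0.   ]
sample_box s 0.94 [195. 203.] [0.438 0.095 0.   ]
dish t 0.76 [225. 336.] [ 0.453 -0.279  0.   ]
dish t 0.17 [184. 211.] [0.611 0.171 0.   ]
dish s 0.93 [274. 246.] [ 0.429 -0.282  0.   ]
```

```bash
python3 - <<'E'
import cv2
a=cv2.imread("pics/top0.png");cv2.imwrite("pics/topc.png",cv2.resize(a[110:270,110:430],None,fx=2.5,fy=2.5,interpolation=2))
a=cv2.imread("pics/side0.png");cv2.imwrite("pics/sidec.png",cv2.resize(a[90:350,150:400],None,fx=2.3,fy=2.3,interpolation=2))
E
```

```text
(no output)
```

View pics/topc.png

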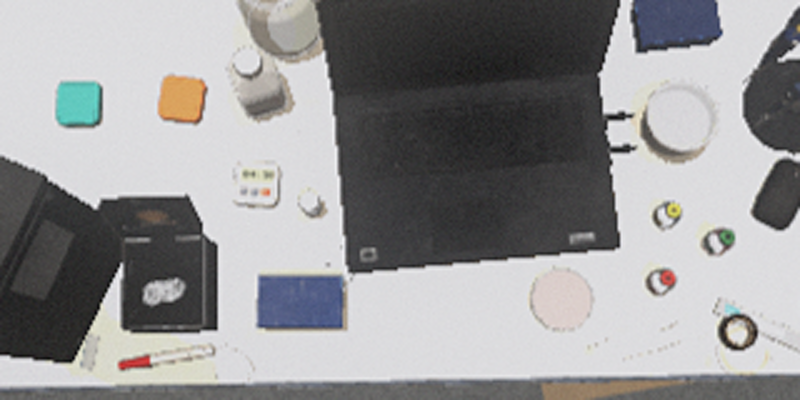

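View pics/sidec.png

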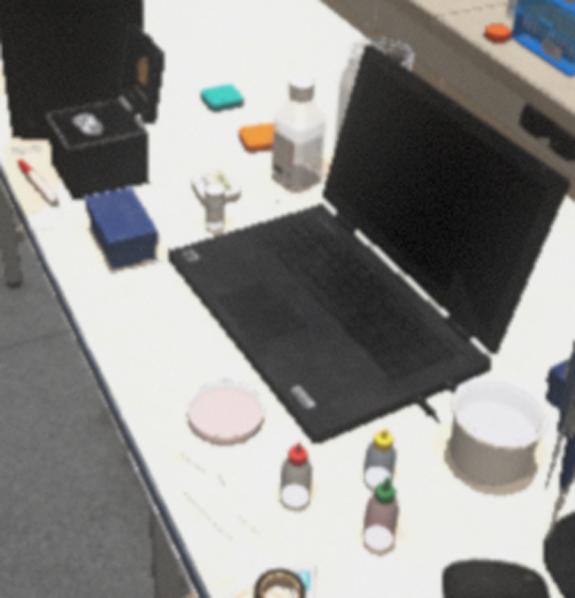

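The top view shows the box at the left (crop 300,300) and the dish to its right (560,300). The timer (255,185) and vial (310,203) lie behind the box. The red, yellow and green bottles are at the right (660,280), (668,213) and (718,240). The side view agrees. I'll move clear of the tower first.

```bash
cat > go.py <<'E'
from h import *
import sys
# go.py x y z yawdeg [n]: tool-frame rows (n moving) from the measured pose, tool down; yaw = angle of tool y in world
x,y,z,w=map(float,sys.argv[1:5]); n=int(sys.argv[5]) if len(sys.argv)>5 else 10
s=manip.get_state(); p=s["tool_pos"]; M=R.from_rotvec(s["tcp_rot"]).as_matrix()
def base(a):
    a=np.radians(a); Y=np.array([np.cos(a),np.sin(a),0]);Z=np.array([0,0,-1.]);return np.c_[np.cross(Y,Z),Y,Z]
rv=R.from_matrix(M.T@base(w)).as_rotvec(); t=np.degrees(rv)/n
d=(np.array([x,y,z])-p)/n
print("at",np.round(p,4),"yaw",np.round(np.degrees(np.arctan2(M[1,1],M[0,1])),2),"grip",s["finger_gap"],"t",s["time"])
print([np.round(R.from_rotvec(rv*i/n).as_matrix().T@(M.T@d),4).tolist() for i in range(n)]); print("turn",np.round(t,2).tolist())
E
python3 go.py .305 .32 .30 40; python3 - <<'E'
import sys
sys.path.insert(0,'.')
E
```

```text
at [0.2929 0.6082 0.2313] yaw 64.28 grip 0.08508988814248453 t 0.8
[[-0.0136, -0.0254, -0.0069], [-0.0147, -0.0248, -0.0069], [-0.0157, -0.0242, -0.0069], [-0.0167, -0.0235, -0.0069], [-0.0177, -0.0228, -0.0069], [-0.0186, -0.022, -0.0069], [-0.0196, -0.0212, -0.0069], [-0.0204, -0.0204, -0.0069], [-0.0213, -0.0195, -0.0069], [-0.0221, -0.0185, -0.0069]]
turn [-0.0, 0.0, 2.43]
```

Emit:
play_rows --translation '[[-0.0136, -0.0254, -0.007], [-0.0147, -0.0248, -0.007], [-0.0157, -0.0242, -0.007], [-0.0167, -0.0235, -0.007], [-0.0177, -0.0228, -0.007], [-0.0186, -0.022, -0.007], [-0.0196, -0.0212, -0.007], [-0.0204, -0.0204, -0.007], [-0.0213, -0.0195, -0.007], [-0.0221, -0.0185, -0.007]]' --turn '[[0, 0, 2.4], [0, 0, 2.4], [0, 0, 2.4], [0, 0, 2.4], [0, 0, 2.4], [0, 0, 2.4], [0, 0, 2.4], [0, 0, 2.4], [0, 0, 2.4], [0, 0, 2.4]]' --jaw '[0, 0, 0, 0, 0, 0, 0, 0, 0, 0]'

```text
time: 2.05
tool_pos: [0.3053, 0.3194, 0.3016]
tcp_rot: [1.321, 2.85, 0.001]
force: [0.7, -0.5, -0.4]
finger_gap: 0.0855
grasp_force: 0.0
```

```bash
python3 go.py .43 .10 .32 0
```

```text
at [0.3053 0.3194 0.3016] yaw 40.28 grip 0.08553368600352143 t 2.05
[[-0.0248, -0.0047, -0.0018], [-0.0251, -0.0029, -0.0018], [-0.0252, -0.0011, -0.0018], [-0.0252, 0.0006, -0.0018], [-0.0251, 0.0024, -0.0018], [-0.0249, 0.0042, -0.0018], [-0.0245, 0.0059, -0.0018], [-0.0241, 0.0076, -0.0018], [-0.0235, 0.0093, -0.0018], [-0.0228, 0.0109, -0.0018]]
turn [0.0, -0.0, 4.03]
```

Emit:
play_rows --translation '[[-0.0248, -0.0047, -0.008], [-0.0251, -0.0029, -0.008], [-0.0252, -0.0011, -0.008], [-0.0252, 0.0006, -0.004], [-0.0251, 0.0024, -0.002], [-0.0249, 0.0042, 0], [-0.0245, 0.0059, 0], [-0.0241, 0.0076, 0], [-0.0235, 0.0093, 0], [-0.0228, 0.0109, 0]]' --turn '[[0, 0, 4], [0, 0, 4], [0, 0, 4], [0, 0, 4], [0, 0, 4], [0, 0, 4], [0, 0, 4], [0, 0, 4], [0, 0, 4], [0, 0, 4.2]]' --jaw '[0, 0, 0, 0, 0, 0, 0, 0, 0, 0]'

```text
time: 3.3
tool_pos: [0.4318, 0.0994, 0.3313]
tcp_rot: [2.225, 2.218, 0.0]
force: [-0.1, 0.9, 1.3]
finger_gap: 0.0857
grasp_force: 0.0
```

```bash
cat > w.py <<'E'
from h import *
import sys
c=cam("wrist"); save(c,sys.argv[1]); print(c["W"].round(3).tolist(),c["fovy"])
Z=dict(red_bottle_center=.043,green_bottle_center=.0485,sample_vial_center=.034,bench_timer_center=.009,yellow_bottle_center=.04,sample_box=0,dish=0)
for q in sys.argv[2:]:
    for l in landmark_of(c,q)[:2]: print(q,"lm",round(l["conf"],2),np.round(l["pixel"]),atz(c,l["pixel"],Z[q]).round(4))
    for l in cut_out(c,q)[:2]:
        m=l["mask"]; k,_=cv2.findContours(m.astype(np.uint8),0,2); k=max(k,key=cv2.contourArea); r=cv2.minAreaRect(k)
        print("  mask",round(l["conf"],2),"rect",np.round(r[0]),np.round(r[1]),round(r[2],1),"area",m.sum(), "corners",[atz(c,(b[1],b[0]),{"sample_box":.052,"dish":.016,"bench_timer_center":.018}.get(q,Z[q])).round(3)[:2].tolist() for b in cv2.boxPoints(r)])
E
python3 w.py w1 sample_box bench_timer_center sample_vial_center; python3 go.py .56 .12 .3 0
```

```text
[[1.0, -0.005, -0.003, 0.432], [-0.005, -0.96, -0.279, 0.171], [-0.001, 0.279, -0.96, 0.474], [0.0, 0.0, 0.0, 1.0]] 66.06608783417119
sample_box lm 0.93 [151. 264.] [0.4395 0.0963 0.    ]
  mask 0.67 rect [264. 154.] [81. 51.] 90.0 area 4022 corners [[0.403, 0.156], [0.474, 0.156], [0.477, 0.038], [0.4, 0.039]]
bench_timer_center lm 0.75 [ 26. 478.] [0.7424 0.2742 0.009 ]
bench_timer_center lm 0.73 [106. 376.] [0.6104 0.1647 0.009 ]
  mask 0.91 rect [378. 107.] [46. 46.] 5.7 area 1960 corners [[0.574, 0.134], [0.576, 0.199], [0.643, 0.193], [0.644, 0.126]]
  mask 0.85 rect [479.  25.] [51. 59.] 15.9 area 2618 corners [[0.696, 0.246], [0.706, 0.315], [0.776, 0.298], [0.77, 0.227]]
sample_vial_center lm 0.73 [163. 355.] [0.5776 0.0833 0.034 ]
  mask 0.77 rect [355. 164.] [33. 21.] 26.6 area 600 corners [[0.548, 0.078], [0.56, 0.107], [0.606, 0.084], [0.595, 0.055]]
  mask 0.53 rect [378. 107.] [46. 46.] 5.4 area 1947 corners [[0.569, 0.135], [0.57, 0.198], [0.636, 0.192], [0.638, 0.128]]
at [0.4307 0.1017 0.3312] yaw 0.17 grip 0.08550206298493239 t 3.65
[[0.0018, 0.0129, 0.0031], [0.0018, 0.0129, 0.0031], [0.0018, 0.0129, 0.0031], [0.0018, 0.0129, 0.0031], [0.0018, 0.0129, 0.0031], [0.0018, 0.0129, 0.0031], [0.0018, 0.0129, 0.0031], [0.0018, 0.0129, 0.0031], [0.0018, 0.0129, 0.0031], [0.0018, 0.0129, 0.0031]]
turn [-0.0, -0.0, 0.02]
```

View pics/w1.png

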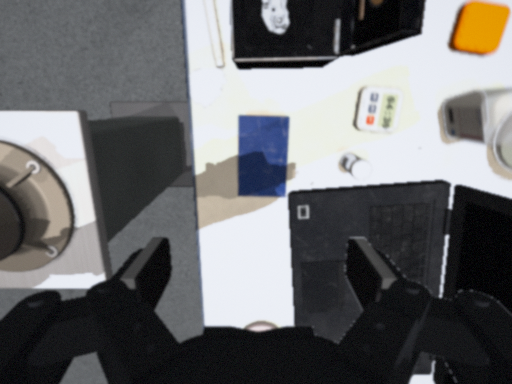

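The wrist picture shows the box at pixel (264,155), the timer at (378,108), the vial at (356,165) and the orange look-alike at the top right. I'll move toward the timer for a closer second view.

Emit:
play_rows --translation '[[0.001, 0.017, 0.012], [0.001, 0.017, 0.012], [0.001, 0.017, 0.012], [0.001, 0.017, 0.012], [0.001, 0.017, 0.012], [0.001, 0.017, 0.012], [0.001, 0.017, 0.012], [0.001, 0.017, 0.012], [0.001, 0.017, 0.012], [0.001, 0.017, 0.012]]' --turn '[[0, 0, 0.5], [0, 0, 0.5], [0, 0, 0.5], [0, 0, 0.5], [0, 0, 0.5], [0, 0, 0.5], [0, 0, 0.5], [0, 0, 0.5], [0, 0, 0.5], [0, 0, 0.5]]' --jaw '[0, 0, 0, 0, 0, 0, 0, 0, 0, 0]'

```text
time: 4.9
tool_pos: [0.6014, 0.1058, 0.2106]
tcp_rot: [-2.312, -2.126, 0.0]
force: [0.3, 0.5, -0.0]
finger_gap: 0.0857
grasp_force: 0.0
```

```bash
python3 w.py w2 bench_timer_center sample_vial_center sample_box; python3 go.py .61 .163 .03 -5
```

```text
[[0.996, -0.082, -0.026, 0.607], [-0.086, -0.957, -0.277, 0.177], [-0.002, 0.279, -0.96, 0.353], [0.0, 0.0, 0.0, 1.0]] 66.06608783417119
bench_timer_center lm 0.97 [115. 261.] [0.6084 0.1639 0.009 ]
  mask 0.79 rect [264. 115.] [60. 57.] 90.0 area 3354 corners [[0.584, 0.198], [0.645, 0.192], [0.642, 0.128], [0.578, 0.134]]
  mask 0.57 rect [382.  14.] [29. 67.] 90.0 area 1810 corners [[0.704, 0.268], [0.771, 0.262], [0.772, 0.236], [0.704, 0.241]]
sample_vial_center lm 0.78 [195. 236.] [0.5726 0.0798 0.034 ]
  mask 0.74 rect [237. 194.] [26. 40.] 4.8 area 889 corners [[0.555, 0.059], [0.564, 0.106], [0.593, 0.101], [0.585, 0.054]]
sample_box lm 0.82 [179. 127.] [0.4373 0.1014 0.    ]
  mask 0.66 rect [112. 191.] [114.  85.] 80.5 area 8719 corners [[0.404, 0.157], [0.491, 0.163], [0.488, 0.039], [0.391, 0.03]]
at [0.6008 0.1049 0.2119] yaw -4.87 grip 0.08535143321005036 t 5.25
[[0.0059, 0.0004, 0.0182], [0.0059, 0.0004, 0.0182], [0.0059, 0.0004, 0.0182], [0.0059, 0.0004, 0.0182], [0.0059, 0.0004, 0.0182], [0.0059, 0.0004, 0.0182], [0.0059, 0.0004, 0.0182], [0.0059, 0.0004, 0.0182], [0.0059, 0.0004, 0.0182], [0.0059, 0.0004, 0.0182]]
turn [0.0, -0.0, 0.01]
```

View pics/w2.png

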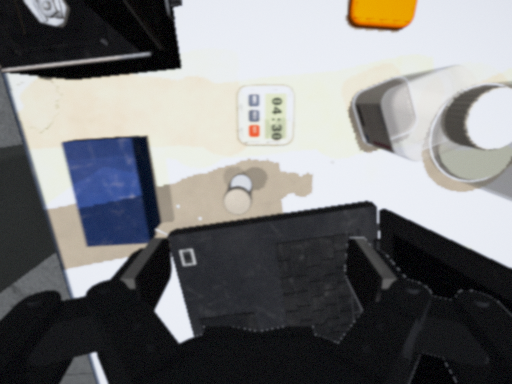

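The close view shows the timer at (264,115) square with the gripper and the vial at (237,194). The two views agree to a few mm. Next I'll descend on the timer.

Emit:
play_rows --translation '[[0.018, 0.002, 0.01], [0.019, 0.002, 0.01], [0.019, 0.0015, 0.02], [0, 0, 0.03], [0, 0, 0.03], [0, 0, 0.03], [0, 0, 0.03], [0, 0, 0.02], [0, 0, 0], [0, 0, 0]]' --turn '[[0, 0, 0], [0, 0, 0], [0, 0, 0], [0, 0, 0], [0, 0, 0], [0, 0, 0], [0, 0, 0], [0, 0, 0], [0, 0, 0], [0, 0, 0]]' --jaw '[0, 0, 0, 0, 0, 0, 0, 0, 0, 0]'

```text
time: 6.5
tool_pos: [0.6121, 0.1601, 0.0319]
tcp_rot: [2.314, 2.124, 0.002]
force: [0.2, -0.7, 0.0]
finger_gap: 0.0855
grasp_force: 0.0
```

```bash
python3 - <<'E'
from h import *
W1=np.array([[1.0,-.005,-.003,.432],[-.005,-.96,-.279,.171],[-.001,.279,-.96,.474],[0,0,0,1]]);W2=np.array([[.996,-.082,-.026,.607],[-.086,-.957,-.277,.177],[-.002,.279,-.96,.353],[0,0,0,1]])
c=dict(fovy=66.066,cx=256,cy=192);a=dict(c,W=W1);b=dict(c,W=W2)
for n,p,q in(("timer",(107,378),(115,264)),("vialmid",(164,355),(194,237))):print(n,tri([a,b],[p,q]).round(3))
s=manip.get_state();print(s["tool_pos"])
c=cam("wrist");print(c["cx"],c["cy"]);save(c,"w3")
E
```

```text
timer [0.614 0.168 0.013]
vialmid [0.578 0.088 0.043]
[0.6121239  0.16010464 0.03194106]
258.05244109862383 188.69316428525937
```

View pics/w3.png

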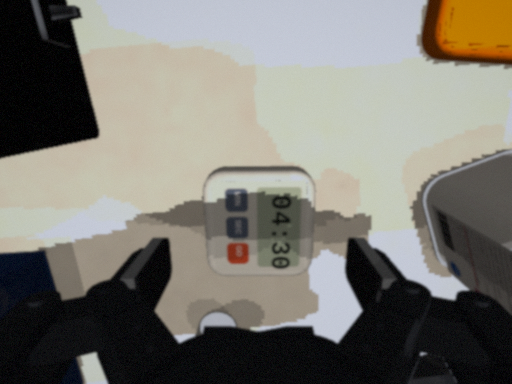

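Emit:
play_rows --translation '[[0, 0, 0.012], [0, 0, 0.012], [0, 0, 0.01], [0, 0, 0], [0, 0, 0], [0, 0, 0], [0, 0, 0], [0, 0, 0], [0, 0, 0], [0, 0, 0]]' --turn '[[0, 0, 0], [0, 0, 0], [0, 0, 0], [0, 0, 0], [0, 0, 0], [0, 0, 0], [0, 0, 0], [0, 0, 0], [0, 0, 0], [0, 0, 0]]' --jaw '[0, 0, 0, 0, 255, 255, 255, 255, 255, 255]' --newtons 30

```text
time: 7.8
tool_pos: [0.6119, 0.1598, -0.0021]
tcp_rot: [2.315, 2.124, 0.001]
force: [-1.6, -0.9, 5.1]
finger_gap: 0.0623
grasp_force: 33.4
```

Emit:
play_rows --translation '[[0, 0, -0.02], [0, 0, -0.03], [0, 0, -0.03], [0, 0, -0.03], [0, 0, -0.04], [-0.0166, -0.0334, 0], [-0.0166, -0.0334, 0], [-0.0166, -0.0334, 0], [-0.0166, -0.0334, 0], [-0.0166, -0.0334, 0]]' --turn '[[0, 0, 0], [0, 0, 0], [0, 0, 0], [0, 0, 0], [0, 0, 0], [0, 0, -1], [0, 0, -1], [0, 0, -1], [0, 0, -1], [0, 0, -1]]' --jaw '[255, 255, 255, 255, 255, 255, 255, 255, 255, 255]'

```text
time: 9.05
tool_pos: [0.4395, 0.085, 0.1481]
tcp_rot: [2.219, 2.224, 0.002]
force: [0.2, -0.5, -0.3]
finger_gap: 0.0619
grasp_force: 33.2
```

```bash
python3 w.py w4 sample_box bench_timer_center; python3 go.py .438 .092 .056 0 
```

```text
[[1.0, -0.0, -0.001, 0.439], [-0.0, -0.961, -0.278, 0.156], [-0.0, 0.278, -0.961, 0.291], [0.0, 0.0, 0.0, 1.0]] 66.06608783417119
sample_box lm 0.88 [164. 258.] [0.4386 0.0975 0.    ]
  mask 0.62 rect [258. 142.] [93. 75.] -0.0 area 6699 corners [[0.399, 0.096], [0.402, 0.156], [0.474, 0.156], [0.477, 0.096]]
bench_timer_center lm 0.64 [246. 256.] [0.4364 0.0122 0.009 ]
  mask 0.62 rect [258. 246.] [134. 139.] 90.0 area 17277 corners [[0.373, 0.087], [0.505, 0.087], [0.515, -0.064], [0.363, -0.064]]
at [0.4414 0.0859 0.1482] yaw 0.08 grip 0.062213596871005486 t 9.3
[[0.0006, -0.0004, 0.0092], [0.0006, -0.0004, 0.0092], [0.0006, -0.0004, 0.0092], [0.0006, -0.0003, 0.0092], [0.0006, -0.0003, 0.0092], [0.0006, -0.0003, 0.0092], [0.0006, -0.0003, 0.0092], [0.0006, -0.0003, 0.0092], [0.0006, -0.0003, 0.0092], [0.0006, -0.0003, 0.0092]]
turn [0.01, -0.01, 0.01]
```

View pics/w4.png

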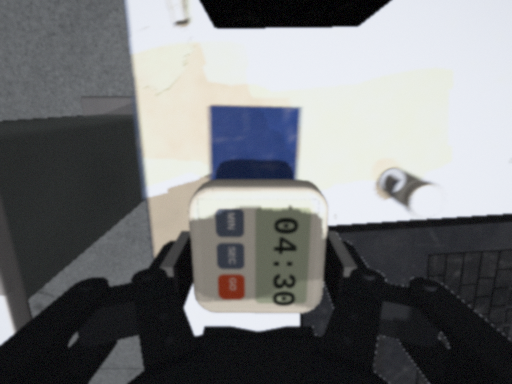

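The timer is held square at (258,246). The box's rear edge shows at row 105, which puts the box centre at about (0.438, 0.097).

Emit:
play_rows --translation '[[0.003, -0.0015, 0.016], [0.003, -0.0015, 0.016], [0, 0, 0.016], [0, 0, 0.016], [0, 0, 0.016], [0, 0, 0.01], [0, 0, 0.005], [0, 0, 0.002], [0, 0, 0], [0, 0, 0]]' --turn '[[0, 0, 0], [0, 0, 0], [0, 0, 0], [0, 0, 0], [0, 0, 0], [0, 0, 0], [0, 0, 0], [0, 0, 0], [0, 0, 0], [0, 0, 0]]' --jaw '[255, 255, 255, 255, 255, 255, 255, 255, 255, 255]'

```text
time: 10.55
tool_pos: [0.4378, 0.0915, 0.0506]
tcp_rot: [2.22, 2.223, 0.001]
force: [0.2, 1.4, -0.8]
finger_gap: 0.0621
grasp_force: 33.2
```

Emit:
play_rows --translation '[[0, 0, 0], [0, 0, 0], [0, 0, 0], [0, 0, 0], [0, 0, -0.02], [0, 0, -0.04], [0, 0, -0.04], [0, 0, -0.02], [-0.01, 0.03, 0], [-0.01, 0.03, 0]]' --turn '[[0, 0, 0], [0, 0, 0], [0, 0, 0], [0, 0, 0], [0, 0, 0], [0, 0, 0], [0, 0, 0], [0, 0, 0], [0, 0, 0], [0, 0, 0]]' --jaw '[0, 0, 0, 0, 0, 0, 0, 0, 0, 0]'

```text
time: 11.8
tool_pos: [0.4983, 0.0718, 0.1708]
tcp_rot: [-2.218, -2.224, -0.002]
force: [-0.4, -0.3, 0.2]
finger_gap: 0.0855
grasp_force: 0.0
```

```bash
python3 go.py .577 .02 .17 0 5; python3 w.py w5 sample_vial_center bench_timer_center sample_box
```

```text
at [0.4983 0.0718 0.1708] yaw 0.15 grip 0.0854659928859858 t 11.8
[[-0.0104, 0.0157, 0.0002], [-0.0104, 0.0157, 0.0002], [-0.0104, 0.0157, 0.0002], [-0.0104, 0.0157, 0.0002], [-0.0104, 0.0157, 0.0002]]
turn [0.01, -0.01, 0.03]
[[1.0, 0.001, -0.0, 0.498], [0.0, -0.961, -0.278, 0.143], [-0.0, 0.278, -0.961, 0.313], [0.0, 0.0, 0.0, 1.0]] 66.06608783417119
sample_vial_center lm 0.74 [168. 336.] [0.573  0.0836 0.034 ]
  mask 0.75 rect [342. 170.] [51. 35.] 45.0 area 1434 corners [[0.549, 0.086], [0.571, 0.11], [0.609, 0.076], [0.587, 0.05]]
bench_timer_center lm 0.66 [162. 187.] [0.4235 0.0839 0.009 ]
  mask 0.81 rect [186. 160.] [77. 79.] 90.0 area 5804 corners [[0.389, 0.125], [0.466, 0.125], [0.464, 0.046], [0.381, 0.046]]
  mask 0.51 rect [342. 170.] [49. 35.] 45.0 area 1354 corners [[0.553, 0.082], [0.576, 0.107], [0.614, 0.072], [0.591, 0.045]]
  mask 0.84 rect [189. 153.] [132.  88.] 90.0 area 5172 corners [[0.403, 0.156], [0.476, 0.156], [0.474, 0.037], [0.39, 0.037]]
```

View pics/w5.png

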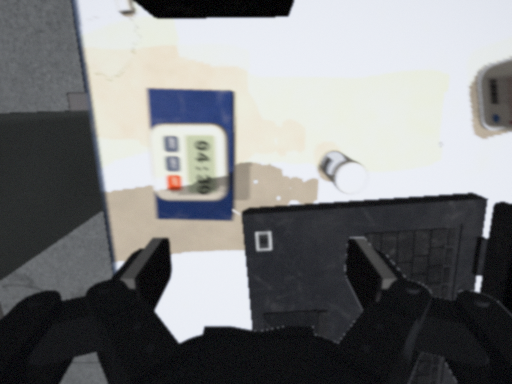

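The timer sits centred on the lid (186,160 over the box at 193,153). The vial cap is at (350,178), which gives (0.576, 0.083).

Emit:
play_rows --translation '[[0.004, 0.026, 0], [0.004, 0.026, 0], [0.003, 0.0255, 0], [0, 0, 0.035], [0, 0, 0.04], [0, 0, 0.04], [0, 0, 0.025], [0, 0, 0.013], [0, 0, 0], [0, 0, 0]]' --turn '[[0, 0, 0], [0, 0, 0], [0, 0, 0], [0, 0, 0], [0, 0, 0], [0, 0, 0], [0, 0, 0], [0, 0, 0], [0, 0, 0], [0, 0, 0]]' --jaw '[0, 0, 0, 0, 0, 0, 0, 0, 0, 0]'

```text
time: 13.4
tool_pos: [0.5757, 0.0828, 0.0184]
tcp_rot: [2.219, 2.223, 0.002]
force: [0.2, -0.6, -0.9]
finger_gap: 0.0852
grasp_force: 0.0
```

Emit:
play_rows --translation '[[0, 0, 0], [0, 0, 0], [0, 0, 0], [0, 0, 0], [0, 0, 0], [0, 0, 0], [0, 0, 0], [0, 0, -0.03], [0, 0, -0.04], [0, 0, -0.05]]' --turn '[[0, 0, 0], [0, 0, 0], [0, 0, 0], [0, 0, 0], [0, 0, 0], [0, 0, 0], [0, 0, 0], [0, 0, 0], [0, 0, 0], [0, 0, 0]]' --jaw '[255, 255, 255, 255, 255, 255, 255, 255, 255, 255]' --newtons 30

```text
time: 14.65
tool_pos: [0.5741, 0.0825, 0.1376]
tcp_rot: [-2.219, -2.222, 0.003]
force: [0.6, 1.1, -0.4]
finger_gap: 0.0268
grasp_force: 41.9
```

```bash
python3 go.py .435 -.15 .15 0 7
```

```text
at [0.5741 0.0825 0.1376] yaw 0.09 grip 0.026766695076220773 t 14.65
[[-0.0332, -0.0199, -0.0017], [-0.0332, -0.0199, -0.0017], [-0.0332, -0.0199, -0.0017], [-0.0332, -0.0199, -0.0017], [-0.0332, -0.0199, -0.0017], [-0.0332, -0.0199, -0.0018], [-0.0332, -0.0199, -0.0018]]
turn [-0.02, 0.01, 0.01]
```

Emit:
play_rows --translation '[[-0.033, -0.02, -0.002], [-0.033, -0.02, -0.002], [-0.033, -0.02, -0.002], [-0.033, -0.02, -0.002], [-0.033, -0.02, -0.002], [-0.033, -0.02, -0.002], [-0.033, -0.02, 0], [0, 0, 0], [0, 0, 0], [0, 0, 0]]' --turn '[[0, 0, 0], [0, 0, 0], [0, 0, 0], [0, 0, 0], [0, 0, 0], [0, 0, 0], [0, 0, 0], [0, 0, 0], [0, 0, 0], [0, 0, 0]]' --jaw '[255, 255, 255, 255, 255, 255, 255, 255, 255, 255]'

```text
time: 15.9
tool_pos: [0.4359, -0.1476, 0.1492]
tcp_rot: [-2.218, -2.225, -0.0]
force: [-1.1, -0.6, 0.4]
finger_gap: 0.0269
grasp_force: 42.0
```

```bash
cat > d.py <<'E'
from h import *
for n in("side","top"):
    c=cam(n);save(c,n+"1")
    for q,z in(("dish",.012),("sample_box",.026)):
        for l in cut_out(c,q)[:1]:
            m=l["mask"];rc=np.argwhere(m);P=np.array([atz(c,p,z) for p in rc])
            print(n,q,round(l["conf"],2),m.sum(),"bbox mid",((P.max(0)+P.min(0))/2).round(3),"ext",np.ptp(P,axis=0).round(3))
E
python3 d.py; python3 go.py .435 -.19 .05 0
```

```text
side dish 0.76 751 bbox mid [ 0.439 -0.276  0.012] ext [0.092 0.099 0.   ]
side sample_box 0.87 495 bbox mid [0.436 0.097 0.026] ext [0.082 0.18  0.   ]
top dish 0.81 480 bbox mid [ 0.441 -0.275  0.012] ext [0.089 0.086 0.   ]
top sample_box 0.6 337 bbox mid [0.441 0.097 0.026] ext [0.073 0.121 0.   ]
at [ 0.4355 -0.1482  0.1492] yaw 0.13 grip 0.026953710144598325 t 16.2
[[-0.0042, -0.0001, 0.0099], [-0.0042, -0.0001, 0.0099], [-0.0042, -0.0001, 0.0099], [-0.0042, -0.0001, 0.0099], [-0.0042, -0.0001, 0.0099], [-0.0042, -0.0001, 0.0099], [-0.0042, -0.0001, 0.0099], [-0.0042, -0.0001, 0.0099], [-0.0042, -0.0001, 0.0099], [-0.0042, -0.0001, 0.0099]]
turn [-0.0, 0.0, 0.01]
```

Emit:
play_rows --translation '[[-0.013, 0, 0.01], [-0.013, 0, 0.01], [-0.012, 0, 0.02], [0, 0, 0.03], [0, 0, 0.03], [0, 0, 0.02], [0, 0, 0.007], [0, 0, 0.003], [0, 0, 0], [0, 0, 0]]' --turn '[[0, 0, 0], [0, 0, 0], [0, 0, 0], [0, 0, 0], [0, 0, 0], [0, 0, 0], [0, 0, 0], [0, 0, 0], [0, 0, 0], [0, 0, 0]]' --jaw '[255, 255, 255, 255, 255, 255, 255, 255, 255, 255]'

```text
time: 17.45
tool_pos: [0.4359, -0.1867, 0.0199]
tcp_rot: [2.219, 2.222, 0.001]
force: [-0.1, -0.4, -0.1]
finger_gap: 0.0271
grasp_force: 42.0
```

Emit:
play_rows --translation '[[0, 0, 0], [0, 0, 0], [0, 0, 0], [0, 0, 0], [0, 0, -0.02], [0, 0, -0.04], [0, 0, -0.06], [-0.02, 0, -0.04], [-0.05, 0, 0], [-0.05, 0, 0]]' --turn '[[0, 0, 0], [0, 0, 0], [0, 0, 0], [0, 0, 0], [0, 0, 0], [0, 0, 0], [0, 0, 0], [0, 0, 0], [0, 0, 0], [0, 0, 0]]' --jaw '[130, 130, 130, 130, 130, 130, 130, 130, 130, 130]'

```text
time: 18.7
tool_pos: [0.4363, -0.3074, 0.1801]
tcp_rot: [2.216, 2.224, 0.003]
force: [0.5, 0.1, 0.5]
finger_gap: 0.0421
grasp_force: 0.0
```

```bash
python3 go.py .46 -.46 .2 0 
```

```text
at [ 0.4363 -0.3074  0.1801] yaw 0.21 grip 0.042095491623532856 t 18.7
[[-0.0153, 0.0023, -0.002], [-0.0153, 0.0023, -0.002], [-0.0153, 0.0023, -0.002], [-0.0153, 0.0023, -0.002], [-0.0153, 0.0023, -0.002], [-0.0153, 0.0023, -0.002], [-0.0153, 0.0024, -0.002], [-0.0153, 0.0024, -0.002], [-0.0153, 0.0024, -0.002], [-0.0153, 0.0024, -0.002]]
turn [0.01, -0.0, 0.02]
```

Emit:
play_rows --translation '[[-0.018, 0.0065, -0.006], [-0.018, 0.0065, -0.006], [-0.018, 0.0065, -0.006], [-0.018, 0.0065, -0.006], [-0.018, 0.0065, -0.006], [-0.018, 0.0065, -0.006], [-0.018, 0.0065, -0.006], [-0.018, 0.0065, -0.006], [-0.018, 0.0065, -0.006], [-0.018, 0.0065, -0.006]]' --turn '[[0, 0, 0], [0, 0, 0], [0, 0, 0], [0, 0, 0], [0, 0, 0], [0, 0, 0], [0, 0, 0], [0, 0, 0], [0, 0, 0], [0, 0, 0]]' --jaw '[75, 75, 75, 75, 75, 75, 75, 75, 75, 75]'

```text
time: 19.95
tool_pos: [0.5009, -0.4869, 0.2391]
tcp_rot: [-2.219, -2.223, -0.0]
force: [0.3, -0.4, -0.2]
finger_gap: 0.0603
grasp_force: 0.0
```

```bash
python3 w.py w6 red_bottle_center green_bottle_center yellow_bottle_center sample_vial_center dish; python3 go.py .46 -.41 .18 0 5
```

```text
[[1.0, -0.0, -0.002, 0.5], [-0.001, -0.96, -0.278, -0.416], [-0.002, 0.278, -0.96, 0.382], [0.0, 0.0, 0.0, 1.0]] 66.06608783417119
red_bottle_center lm 0.82 [ 97. 218.] [ 0.4559 -0.4089  0.043 ]
  mask 0.92 rect [221.  99.] [32. 30.] 45.0 area 820 corners [[0.434, -0.411], [0.459, -0.388], [0.483, -0.412], [0.458, -0.435]]
green_bottle_center lm 0.76 [175. 264.] [ 0.5067 -0.4959  0.0485]
  mask 0.68 rect [269. 172.] [33. 32.] 45.0 area 850 corners [[0.485, -0.491], [0.511, -0.465], [0.538, -0.493], [0.513, -0.52]]
yellow_bottle_center lm 0.93 [113. 305.] [ 0.5523 -0.4261  0.04  ]
  mask 0.93 rect [305. 112.] [31. 32.] 45.0 area 818 corners [[0.527, -0.426], [0.551, -0.402], [0.577, -0.425], [0.553, -0.45]]
  mask 0.71 rect [202.   7.] [14. 57.] 90.0 area 628 corners [[0.408, -0.308], [0.47, -0.308], [0.47, -0.321], [0.407, -0.321]]
at [ 0.5009 -0.486   0.2393] yaw 0.11 grip 0.06059415138841676 t 20.5
[[0.0152, -0.0082, 0.0119], [0.0152, -0.0082, 0.0119], [0.0152, -0.0082, 0.0119], [0.0152, -0.0082, 0.0119], [0.0152, -0.0082, 0.0119]]
turn [0.0, -0.0, 0.02]
```

View pics/w6.png

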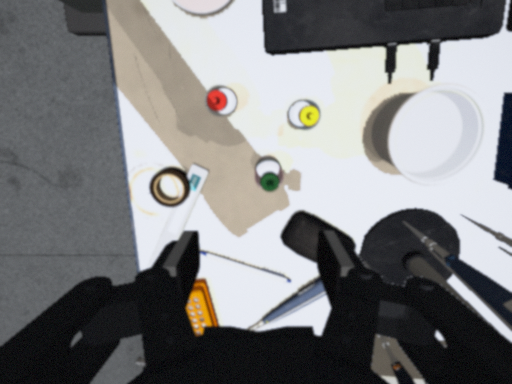

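The picture shows red at (221,99), yellow at (305,112) and green at (269,172), all standing free. Red next.

Emit:
play_rows --translation '[[0.025, -0.0137, 0.01], [0.025, -0.0137, 0.02], [0.025, -0.0137, 0.03], [0, 0, 0.04], [0, 0, 0.04], [0, 0, 0.04], [0, 0, 0.025], [0, 0, 0.012], [0, 0, 0], [0, 0, 0]]' --turn '[[0, 0, 0], [0, 0, 0], [0, 0, 0], [0, 0, 0], [0, 0, 0], [0, 0, 0], [0, 0, 0], [0, 0, 0], [0, 0, 0], [0, 0, 0]]' --jaw '[75, 75, 75, 75, 75, 75, 75, 75, 75, 75]'

```text
time: 21.75
tool_pos: [0.4603, -0.4122, 0.0235]
tcp_rot: [2.219, 2.222, 0.0]
force: [-0.8, -0.6, 1.1]
finger_gap: 0.0601
grasp_force: 0.0
```

Emit:
play_rows --translation '[[0, 0, 0], [0, 0, 0], [0, 0, 0], [0, 0, 0], [0, 0, 0], [0, 0, 0], [0, 0, -0.03], [0, 0, -0.05], [0, 0, -0.06], [0, 0, -0.04]]' --turn '[[0, 0, 0], [0, 0, 0], [0, 0, 0], [0, 0, 0], [0, 0, 0], [0, 0, 0], [0, 0, 0], [0, 0, 0], [0, 0, 0], [0, 0, 0]]' --jaw '[255, 255, 255, 255, 255, 255, 255, 255, 255, 255]'

```text
time: 23.0
tool_pos: [0.4599, -0.4121, 0.2052]
tcp_rot: [2.218, 2.221, 0.001]
force: [0.3, 0.0, -0.4]
finger_gap: 0.0332
grasp_force: 30.0
```

```bash
python3 go.py .436 -.01 .2 0 10; python3 w.py w7 dish sample_vial_center red_bottle_center
```

```text
at [ 0.4599 -0.4121  0.2052] yaw 0.06 grip 0.033155798683701436 t 23.0
[[0.0402, -0.0023, 0.0005], [0.0402, -0.0024, 0.0005], [0.0402, -0.0024, 0.0005], [0.0402, -0.0024, 0.0005], [0.0402, -0.0024, 0.0005], [0.0402, -0.0024, 0.0005], [0.0402, -0.0024, 0.0005], [0.0402, -0.0024, 0.0005], [0.0402, -0.0024, 0.0005], [0.0402, -0.0024, 0.0005]]
turn [0.01, 0.01, 0.01]
[[1.0, -0.001, 0.001, 0.459], [-0.001, -0.96, -0.28, -0.341], [0.001, 0.28, -0.96, 0.348], [0.0, 0.0, 0.0, 1.0]] 66.06608783417119
dish lm 0.79 [ 38. 236.] [ 0.4358 -0.2739  0.    ]
  mask 0.79 rect [236.  40.] [81. 88.] 90.0 area 6172 corners [[0.394, -0.243], [0.481, -0.244], [0.483, -0.319], [0.39, -0.319]]
red_bottle_center lm 0.82 [261. 256.] [ 0.4568 -0.5167  0.043 ]
  mask 0.55 rect [258. 266.] [ 72. 126.] 13.4 area 6889 corners [[0.398, -0.597], [0.437, -0.438], [0.514, -0.457], [0.484, -0.622]]
```

View pics/w7.png

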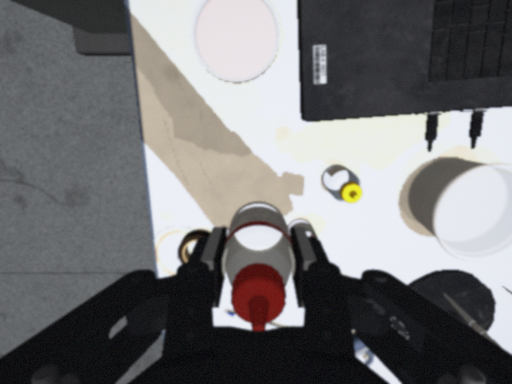

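Red is held upright (258,260); the dish's near edge gives a centre at y≈-0.274.

Emit:
play_rows --translation '[[0.04, -0.0023, 0], [0.04, -0.0023, 0], [0.04, -0.0023, 0], [0.04, -0.0023, 0], [0.04, -0.0023, 0], [0.04, -0.0023, 0], [0.04, -0.0023, 0], [0.04, -0.0023, 0], [0.04, -0.0023, 0], [0.039, -0.0023, 0]]' --turn '[[0, 0, 0], [0, 0, 0], [0, 0, 0], [0, 0, 0], [0, 0, 0], [0, 0, 0], [0, 0, 0], [0, 0, 0], [0, 0, 0], [0, 0, 0]]' --jaw '[255, 255, 255, 255, 255, 255, 255, 255, 255, 255]'

```text
time: 24.6
tool_pos: [0.4351, -0.0113, 0.2014]
tcp_rot: [-2.219, -2.223, 0.003]
force: [1.0, -0.1, -0.5]
finger_gap: 0.0328
grasp_force: 30.0
```

Emit:
play_rows --translation '[[0, 0, 0], [0, 0, 0.03], [0, 0, 0.04], [0, 0, 0.04], [0, 0, 0.035], [0, 0, 0.02], [0, 0, 0.01], [0, 0, 0.005], [0, 0, 0], [0, 0, 0]]' --turn '[[0, 0, 0], [0, 0, 0], [0, 0, 0], [0, 0, 0], [0, 0, 0], [0, 0, 0], [0, 0, 0], [0, 0, 0], [0, 0, 0], [0, 0, 0]]' --jaw '[255, 255, 255, 255, 255, 255, 255, 255, 255, 255]'

```text
time: 25.85
tool_pos: [0.4366, -0.0127, 0.0228]
tcp_rot: [2.22, 2.222, 0.002]
force: [1.1, 0.6, -1.2]
finger_gap: 0.0328
grasp_force: 29.9
```

Emit:
play_rows --translation '[[0, 0, 0], [0, 0, 0], [0, 0, 0], [0, 0, 0], [0, 0, -0.02], [0, 0, -0.04], [0, 0, -0.05], [0, 0, -0.06], [-0.03, 0, -0.02], [-0.05, 0, 0]]' --turn '[[0, 0, 0], [0, 0, 0], [0, 0, 0], [0, 0, 0], [0, 0, 0], [0, 0, 0], [0, 0, 0], [0, 0, 0], [0, 0, 0], [0, 0, 0]]' --jaw '[110, 110, 110, 110, 110, 110, 110, 110, 110, 110]'

```text
time: 27.1
tool_pos: [0.4378, -0.0919, 0.2143]
tcp_rot: [2.213, 2.227, 0.007]
force: [1.6, -0.4, -0.7]
finger_gap: 0.049
grasp_force: 0.0
```

```bash
python3 w.py w8 red_bottle_center sample_box bench_timer_center; python3 go.py .512 -.4925 .21 0 10
```

```text
[[1.0, 0.003, 0.004, 0.436], [0.004, -0.961, -0.277, -0.021], [0.003, 0.277, -0.961, 0.357], [0.0, 0.0, 0.0, 1.0]] 66.06608783417119
red_bottle_center lm 0.87 [ 93. 255.] [ 0.434  -0.0101  0.043 ]
  mask 0.71 rect [257.  96.] [33. 32.] 90.0 area 884 corners [[0.42, 0.003], [0.452, 0.003], [0.453, -0.029], [0.42, -0.029]]
  mask 0.59 rect [257. 295.] [67. 63.] 14.0 area 3351 corners [[0.386, -0.281], [0.407, -0.195], [0.485, -0.217], [0.469, -0.306]]
  mask 0.6 rect [258.  23.] [46. 79.] 90.0 area 3000 corners [[0.401, 0.069], [0.472, 0.07], [0.474, 0.032], [0.399, 0.031]]
  mask 0.58 rect [258.   4.] [ 8. 67.] 90.0 area 554 corners [[0.404, 0.079], [0.471, 0.08], [0.472, 0.073], [0.404, 0.072]]
at [ 0.436  -0.0916  0.212 ] yaw 0.17 grip 0.04867799180691789 t 27.45
[[-0.0401, 0.0075, 0.0002], [-0.0401, 0.0075, 0.0002], [-0.0401, 0.0075, 0.0002], [-0.0401, 0.0075, 0.0002], [-0.0401, 0.0075, 0.0002], [-0.0401, 0.0075, 0.0002], [-0.0401, 0.0076, 0.0002], [-0.0401, 0.0076, 0.0002], [-0.0401, 0.0076, 0.0002], [-0.0401, 0.0076, 0.0002]]
turn [-0.0, -0.0, 0.02]
```

View pics/w8.png

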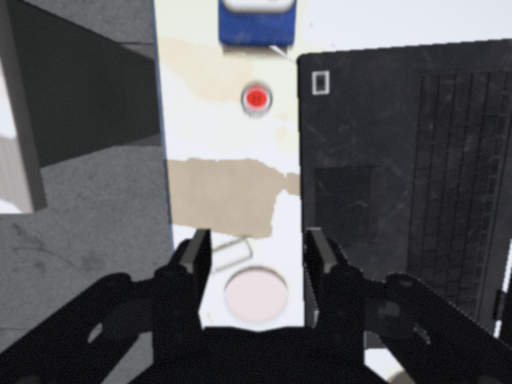

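```bash
python3 - <<'E'
from h import *
a=cv2.imread("pics/w8.png")[215:335,190:330]
a=cv2.resize(a,None,fx=4,fy=4,interpolation=2)
c=cam("side");b=c["img"][200:300,180:300,::-1]
b=cv2.resize(b,(576,480),interpolation=2)[:, :240+100]
cv2.imwrite("pics/z8.png",np.hstack([a[:, :450],b]))
for n in("side","top"):
    c=cam(n)
    for l in landmark_of(c,"sample_vial_center"): print(n,l["conf"],l["pixel"],atz(c,l["pixel"],.034))
E
```

```text
side 0.56 [260.0, 221.8] [ 0.37694497 -0.24049603  0.034     ]
top 0.56 [241.3, 316.3] [ 0.39534899 -0.20486342  0.034     ]
```

View pics/z8.png

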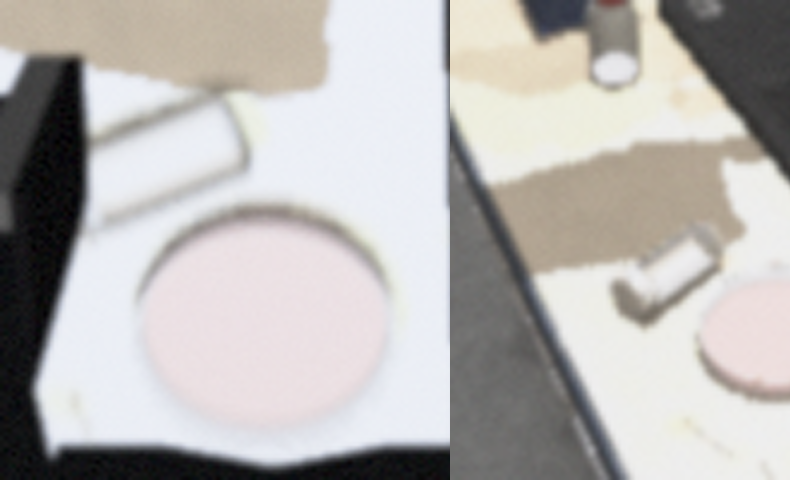

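The vial has toppled and now lies in front of the dish; the crop shows it at about (0.39, -0.20), tilted roughly 30° in plan. Red stands well. I'll look at the vial from closer before standing it up again.

Emit:
play_rows --translation '[[-0.018, -0.002, 0], [-0.018, -0.002, 0], [-0.018, -0.002, 0], [-0.018, -0.002, 0], [-0.018, -0.002, 0], [-0.018, -0.002, 0], [-0.018, -0.002, 0], [-0.018, 0, 0], [-0.018, 0, 0], [-0.018, 0, 0]]' --turn '[[0, 0, 0], [0, 0, 0], [0, 0, 0], [0, 0, 0], [0, 0, 0], [0, 0, 0], [0, 0, 0], [0, 0, 0], [0, 0, 0], [0, 0, 0]]' --jaw '[75, 75, 75, 75, 75, 75, 75, 75, 75, 75]'

```text
time: 28.95
tool_pos: [0.4226, -0.2729, 0.2122]
tcp_rot: [-2.219, -2.224, 0.0]
force: [0.3, -0.1, -0.6]
finger_gap: 0.06
grasp_force: 0.0
```

```bash
python3 - <<'E'
from h import *
s=manip.get_state();print(s["tool_pos"],s["joints"].round(3),s["time"])
c=cam("wrist");save(c,"w9");print(c["W"].round(4).tolist(),c["cx"],c["cy"])
for q in("sample_vial_center","dish"):
    for l in cut_out(c,q)[:1]:
        print(q,l["conf"],l["pixel"],cv2.minAreaRect(np.argwhere(l["mask"])[:,::-1].astype(np.float32)))
a=c["img"][:,:,::-1]; cv2.imwrite("pics/w9c.png",cv2.resize(a[60:260,120:400],None,fx=2.8,fy=2.8,interpolation=2))
E
```

```text
[ 0.42257174 -0.2728653   0.21218527] [-0.212  0.267  0.791  2.019 -0.233  0.946  0.701] 28.95
[[1.0, 0.0004, -0.0015, 0.422], [-0.0, -0.9604, -0.2787, -0.2015], [-0.0015, 0.2787, -0.9604, 0.3548], [0.0, 0.0, 0.0, 1.0]] 258.05244109862383 188.69316428525937
sample_vial_center 0.77 [110.2, 233.8] ((235.2792510986328, 110.0838394165039), (28.24072265625, 63.267066955566406), 64.44003295898438)
dish 0.61 [166.4, 273.7] ((270.5000305175781, 165.50003051757812), (75.57909393310547, 75.57909393310547), 63.43495178222656)
```

View pics/w9c.png

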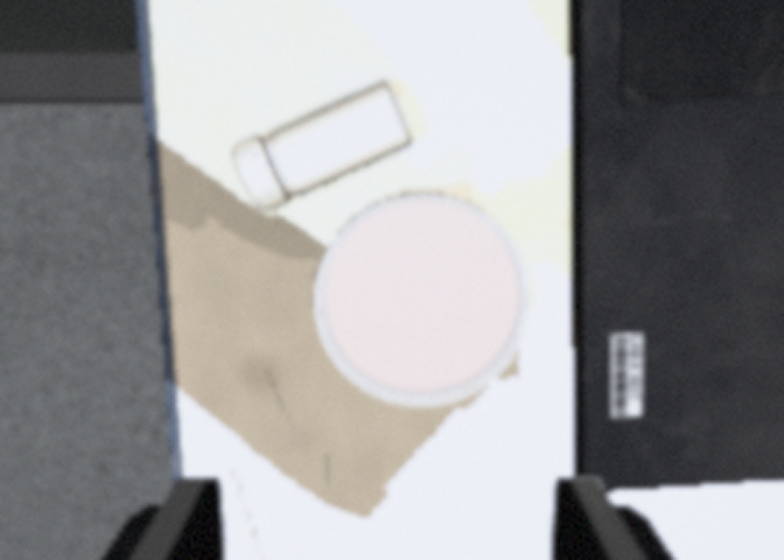

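The picture shows the vial lying with its cap at crop (262,172) and foot at (400,112): centre (0.396,-0.209), axis at 25°. The dish hasn't moved. I'll grasp it near the cap.

```bash
python3 go.py .374 -.214 .12 115 11; cat > go2.py <<'E'
from h import *
import sys
# go2.py x y z yaw lean n : tool-down frame of yaw, then turned by lean deg about its own y; x y z = TCP; prints rows
x,y,z,w,l=map(float,sys.argv[1:6]); n=int(sys.argv[6])
s=manip.get_state(); p=s["tool_pos"]; M=R.from_rotvec(s["tcp_rot"]).as_matrix()
a=np.radians(w);Y=np.array([np.cos(a),np.sin(a),0]);Z=np.array([0,0,-1.])
B=np.c_[np.cross(Y,Z),Y,Z]@R.from_rotvec([0,np.radians(l),0]).as_matrix()
rv=R.from_matrix(M.T@B).as_rotvec(); d=(np.array([x,y,z])-p)/n
print("at",np.round(p,4),"tool z",M[:,2].round(3),"tool y",M[:,1].round(3),"t",s["time"],"q",s["joints"].round(2))
print([np.round(R.from_rotvec(rv*i/n).as_matrix().T@(M.T@d),4).tolist() for i in range(n)]); print("turn",(np.degrees(rv)/n).round(2).tolist(),"grip pt",p-M[:,2]*.019)
E
```

```text
at [ 0.4223 -0.273   0.2122] yaw 0.0 grip 0.06018000123087186 t 29.1
[[0.0054, -0.0044, 0.0084], [0.0061, -0.0033, 0.0084], [0.0066, -0.0022, 0.0084], [0.0069, -0.001, 0.0084], [0.0069, 0.0003, 0.0084], [0.0068, 0.0016, 0.0084], [0.0064, 0.0028, 0.0084], [0.0058, 0.0039, 0.0084], [0.005, 0.0048, 0.0084], [0.004, 0.0057, 0.0084], [0.0029, 0.0063, 0.0084]]
turn [-0.0, -0.0, -10.45]
```

Emit:
play_rows --translation '[[0.0054, -0.0044, 0.008], [0.0061, -0.0033, 0.008], [0.0066, -0.0022, 0.008], [0.0069, -0.001, 0.008], [0.0069, 0.0003, 0.008], [0.0068, 0.0016, 0.008], [0.0064, 0.0028, 0.008], [0.0058, 0.0039, 0.008], [0.005, 0.0048, 0.008], [0.004, 0.0057, 0.008]]' --turn '[[0, 0, -10.5], [0, 0, -10.5], [0, 0, -10.5], [0, 0, -10.5], [0, 0, -10.5], [0, 0, -10.5], [0, 0, -10.5], [0, 0, -10.5], [0, 0, -10.5], [0, 0, -10.5]]' --jaw '[121, 121, 121, 121, 121, 121, 121, 121, 121, 121]'

```text
time: 30.35
tool_pos: [0.3781, -0.2176, 0.1321]
tcp_rot: [-0.424, 3.113, 0.001]
force: [0.1, 0.2, -0.5]
finger_gap: 0.0445
grasp_force: 0.0
```

```bash
python3 go.py .374 -.214 .03 115 5;  python3 - <<'E'
from h import *
s=manip.get_state();print(s["joints"].round(2))
E
```

```text
at [ 0.3781 -0.2176  0.1321] yaw 105.52 grip 0.04447006244035976 t 30.35
[[0.0006, 0.0009, 0.0204], [0.0006, 0.0009, 0.0204], [0.0005, 0.0009, 0.0204], [0.0005, 0.001, 0.0204], [0.0005, 0.001, 0.0204]]
turn [0.0, 0.0, -1.9]
[ 0.05  0.23  0.38  2.22 -0.13  0.71  2.36]
```

Emit:
play_rows --translation '[[0.0006, 0.0009, 0.02], [0.0006, 0.0009, 0.02], [0.0005, 0.0009, 0.02], [0.0005, 0.001, 0.02], [0.0005, 0.001, 0.017], [0, 0, 0.005], [0, 0, 0], [0, 0, 0], [0, 0, 0], [0, 0, 0]]' --turn '[[0, 0, -1.9], [0, 0, -1.9], [0, 0, -1.9], [0, 0, -1.9], [0, 0, -1.9], [0, 0, 0], [0, 0, 0], [0, 0, 0], [0, 0, 0], [0, 0, 0]]' --jaw '[121, 121, 121, 121, 121, 121, 121, 121, 121, 121]'

```text
time: 31.6
tool_pos: [0.3743, -0.2154, 0.0306]
tcp_rot: [-0.669, 3.069, -0.001]
force: [-0.2, 0.4, 0.2]
finger_gap: 0.0447
grasp_force: 0.0
```

```bash
python3 go.py .374 -.214 .0 115 5;  python3 - <<'E'
from h import *
s=manip.get_state();print(s["joints"].round(2))
c=cam("wrist");save(c,"w10")
E
```

```text
at [ 0.3743 -0.2154  0.0306] yaw 114.58 grip 0.04466617238181233 t 31.6
[[-0.0001, 0.0003, 0.0061], [-0.0001, 0.0003, 0.0061], [-0.0001, 0.0003, 0.0061], [-0.0001, 0.0003, 0.0061], [-0.0001, 0.0003, 0.0061]]
turn [-0.01, 0.01, -0.08]
[ 0.17  0.43  0.25  2.28 -0.24  0.45  2.61]
```

View pics/w10.png

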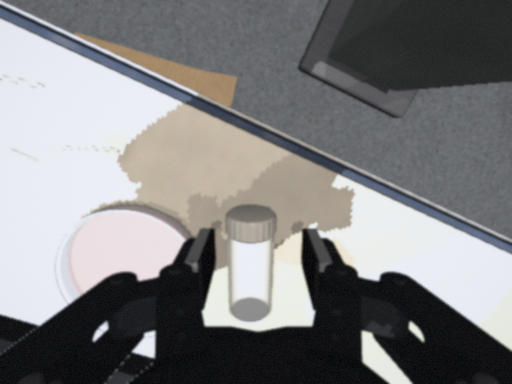

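The vial lies between the fingers, cap up at (252,222), and the dish is just outside the left finger (188,250). I'll shift 3 mm away from the dish, go down and grip.

Emit:
play_rows --translation '[[0, 0.003, 0], [0, 0, 0.01], [0, 0, 0.01], [0, 0, 0.01], [0, 0, 0], [0, 0, 0], [0, 0, 0], [0, 0, 0], [0, 0, 0], [0, 0, 0]]' --turn '[[0, 0, 0], [0, 0, 0], [0, 0, 0], [0, 0, 0], [0, 0, 0], [0, 0, 0], [0, 0, 0], [0, 0, 0], [0, 0, 0], [0, 0, 0]]' --jaw '[121, 121, 121, 121, 121, 255, 255, 255, 255, 255]' --newtons 30

```text
time: 32.9
tool_pos: [0.3728, -0.2126, 0.0004]
tcp_rot: [-0.669, 3.069, -0.0]
force: [0.9, 0.6, -1.2]
finger_gap: 0.0284
grasp_force: 29.6
```

Emit:
play_rows --translation '[[0, 0, -0.02], [0, 0, -0.04], [0, 0, -0.05], [0, 0, -0.05], [0, 0, -0.05], [0, 0, 0], [0, 0, 0], [0, 0, 0], [0, 0, 0], [0, 0, 0]]' --turn '[[0, 0, 0], [0, 0, 0], [0, 0, 0], [0, 0, 10], [0, 0, 10], [0, 0, 10], [0, 0, 10], [0, 0, 10], [0, 0, 10], [0, 0, 10]]' --jaw '[255, 255, 255, 255, 255, 255, 255, 255, 255, 255]'

```text
time: 34.15
tool_pos: [0.3725, -0.2125, 0.2102]
tcp_rot: [-1.221, -2.894, -0.0]
force: [-0.6, -0.2, -0.2]
finger_gap: 0.0283
grasp_force: 29.6
```

```bash
python3 go2.py .42 -.20 .25 -20 30 10
```

```text
at [ 0.3725 -0.2125  0.2102] tool z [-0.  0. -1.] tool y [0.716 0.698 0.   ] t 34.15 q [-0.11  0.08  0.52  2.16 -0.05  0.91  1.21]
[[-0.0024, 0.0043, -0.004], [-0.0017, 0.0046, -0.0039], [-0.001, 0.0049, -0.0039], [-0.0003, 0.0051, -0.0038], [0.0004, 0.0052, -0.0036], [0.0011, 0.0052, -0.0034], [0.0019, 0.0051, -0.0032], [0.0026, 0.005, -0.0029], [0.0032, 0.0047, -0.0027], [0.0038, 0.0044, -0.0024]]
turn [-1.68, 2.67, 6.27] grip pt [ 0.3724573  -0.21251843  0.22919829]
```

Emit:
play_rows --translation '[[-0.0024, 0.0043, -0.004], [-0.0017, 0.0046, -0.0039], [-0.001, 0.0049, -0.0039], [-0.0003, 0.0051, -0.0038], [0.0004, 0.0052, -0.0036], [0.0011, 0.0052, -0.0034], [0.0019, 0.0051, -0.0032], [0.0026, 0.005, -0.0029], [0.0032, 0.0047, -0.0027], [0.0038, 0.0044, -0.0024]]' --turn '[[-1.7, 2.7, 6.3], [-1.7, 2.7, 6.3], [-1.7, 2.7, 6.3], [-1.7, 2.7, 6.3], [-1.7, 2.7, 6.3], [-1.7, 2.7, 6.3], [-1.7, 2.7, 6.3], [-1.7, 2.7, 6.3], [-1.7, 2.7, 6.3], [-1.7, 2.7, 6.3]]' --jaw '[255, 255, 255, 255, 255, 255, 255, 255, 255, 255]'

```text
time: 35.4
tool_pos: [0.4202, -0.2, 0.2502]
tcp_rot: [-2.273, -1.585, -0.615]
force: [-0.4, 0.3, 0.7]
finger_gap: 0.0281
grasp_force: 29.7
```

```bash
python3 go2.py .43 -.17 .25 -20 80 10
```

```text
at [ 0.4202 -0.2     0.2502] tool z [ 0.173  0.475 -0.863] tool y [ 0.939 -0.345 -0.002] t 35.4 q [ 0.09  0.27  0.67  2.01 -0.69  1.25  0.74]
[[0.0027, -0.0001, 0.0016], [0.0026, -0.0001, 0.0018], [0.0024, -0.0001, 0.0021], [0.0022, -0.0001, 0.0022], [0.002, -0.0001, 0.0024], [0.0018, -0.0001, 0.0026], [0.0016, -0.0001, 0.0027], [0.0013, -0.0001, 0.0029], [0.0011, -0.0001, 0.003], [0.0008, -0.0001, 0.003]]
turn [0.01, 4.96, -0.02] grip pt [ 0.41687043 -0.20897852  0.26655719]
```

Emit:
play_rows --translation '[[0.0027, 0, 0.0016], [0.0026, 0, 0.0018], [0.0024, 0, 0.0021], [0.0022, 0, 0.0022], [0.002, 0, 0.0024], [0.0018, 0, 0.0026], [0.0016, 0, 0.0027], [0.0013, 0, 0.0029], [0.0011, 0, 0.003], [0.0008, 0, 0.003]]' --turn '[[0, 5, 0], [0, 5, 0], [0, 5, 0], [0, 5, 0], [0, 5, 0], [0, 5, 0], [0, 5, 0], [0, 5, 0], [0, 5, 0], [0, 5, 0]]' --jaw '[255, 255, 255, 255, 255, 255, 255, 255, 255, 255]'

```text
time: 36.65
tool_pos: [0.431, -0.1704, 0.2499]
tcp_rot: [-1.605, -1.123, -1.356]
force: [-0.2, 0.5, 0.1]
finger_gap: 0.0283
grasp_force: 29.7
```

```bash
python3 go2.py .43 -.165 .12 -20 80 10; python3 - <<'E'
from h import *
for n in("side","top"):
    c=cam(n);save(c,n+"2")
a=cam("side")["img"][120:320,150:350,::-1]; cv2.imwrite("pics/s2c.png",cv2.resize(a,None,fx=3,fy=3,interpolation=2))
E
```

```text
at [ 0.431  -0.1704  0.2499] tool z [ 0.337  0.927 -0.167] tool y [ 0.94  -0.342 -0.001] t 36.65 q [ 0.55  0.71  0.42  1.98 -1.13  1.87  1.26]
[[-0.0127, -0.0003, 0.0026], [-0.0127, -0.0003, 0.0026], [-0.0127, -0.0003, 0.0027], [-0.0127, -0.0003, 0.0027], [-0.0127, -0.0003, 0.0027], [-0.0127, -0.0003, 0.0027], [-0.0127, -0.0003, 0.0027], [-0.0127, -0.0003, 0.0027], [-0.0127, -0.0003, 0.0027], [-0.0127, -0.0003, 0.0027]]
turn [-0.0, -0.04, -0.01] grip pt [ 0.42457948 -0.18803462  0.25309499]
```

View pics/s2c.png

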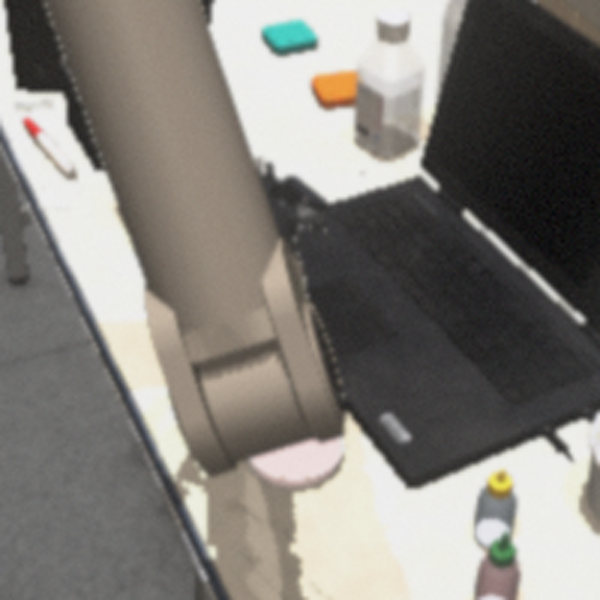

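The side view shows the arm leaning over the dish, with the dish clear and nothing touched. Now I'll lower at a 75° lean.

```bash
python3 go2.py .442 -.169 .09 -20 75 10
```

```text
at [ 0.4307 -0.1705  0.2493] tool z [ 0.337  0.926 -0.169] tool y [ 0.94  -0.342 -0.003] t 36.8 q [ 0.55  0.71  0.42  1.98 -1.13  1.86  1.26]
[[-0.0156, 0.0011, 0.0032], [-0.0156, 0.0011, 0.0034], [-0.0155, 0.0011, 0.0035], [-0.0155, 0.001, 0.0036], [-0.0155, 0.001, 0.0038], [-0.0154, 0.001, 0.0039], [-0.0154, 0.001, 0.0041], [-0.0154, 0.001, 0.0042], [-0.0153, 0.001, 0.0043], [-0.0153, 0.001, 0.0045]]
turn [-0.0, -0.53, -0.02] grip pt [ 0.42428507 -0.18807875  0.25246968]
```

Emit:
play_rows --translation '[[-0.0156, 0.001, 0.0032], [-0.0156, 0.001, 0.0034], [-0.0155, 0.001, 0.0035], [-0.0155, 0.001, 0.0036], [-0.0155, 0.001, 0.0038], [-0.0154, 0.001, 0.0039], [-0.0154, 0.001, 0.0041], [-0.0154, 0.001, 0.0042], [-0.0153, 0.001, 0.0043], [-0.0153, 0.001, 0.0045]]' --turn '[[0, -0.5, 0], [0, -0.5, 0], [0, -0.5, 0], [0, -0.5, 0], [0, -0.5, 0], [0, -0.5, 0], [0, -0.5, 0], [0, -0.5, 0], [0, -0.5, 0], [0, -0.5, 0]]' --jaw '[255, 255, 255, 255, 255, 255, 255, 255, 255, 255]'

```text
time: 38.05
tool_pos: [0.4422, -0.1685, 0.0899]
tcp_rot: [-1.68, -1.176, -1.294]
force: [-0.4, 0.3, -0.7]
finger_gap: 0.0282
grasp_force: 29.7
```

```bash
python3 go2.py .442 -.169 .06 -20 75 5; python3 - <<'E'
from h import *
for n in("top","wrist"):
    c=cam(n);save(c,n+"3")
    for l in cut_out(c,"sample_vial_center")[:2]: print(n,l["conf"],l["pixel"],cv2.minAreaRect(np.argwhere(l["mask"])[:,::-1].astype(np.float32)))
E
```

```text
at [ 0.4422 -0.1685  0.0899] tool z [ 0.33   0.909 -0.255] tool y [ 0.94  -0.342 -0.001] t 38.05 q [ 0.55  0.96  0.37  1.95 -1.18  1.7   1.45]
[[-0.0058, 0.0, 0.0014], [-0.0058, 0.0, 0.0014], [-0.0058, 0.0, 0.0014], [-0.0058, 0.0, 0.0014], [-0.0058, 0.0, 0.0014]]
turn [-0.01, -0.05, -0.01] grip pt [ 0.43590968 -0.18576779  0.09477591]
top 0.39 [229.2, 315.1] ((311.0, 227.5), (9.0, 10.0), 90.0)
wrist 0.94 [275.5, 255.8] ((258.0, 277.5), (105.0, 60.0), 90.0)
```

```bash
python3 go2.py .442 -.1685 .062 -20 80 5
```

```text
at [ 0.4421 -0.1685  0.0909] tool z [ 0.33   0.909 -0.254] tool y [ 0.94  -0.342 -0.001] t 38.25 q [ 0.55  0.96  0.37  1.95 -1.18  1.7   1.44]
[[-0.0056, 0.0, 0.0015], [-0.0056, -0.0, 0.0014], [-0.0056, -0.0, 0.0013], [-0.0057, -0.0, 0.0012], [-0.0057, -0.0, 0.0011]]
turn [-0.01, 0.94, -0.01] grip pt [ 0.43578309 -0.18572871  0.09569917]
```

Then small steps straight down (tool −x 0.985, +z 0.174).

Emit:
play_rows --translation '[[-0.0056, 0, 0.0014], [-0.0056, 0, 0.0014], [-0.0056, 0, 0.0013], [-0.0056, 0, 0.0012], [-0.0056, 0, 0.0011], [0, 0, 0], [-0.002, 0, 0.0004], [-0.002, 0, 0.0004], [0, 0, 0], [0, 0, 0]]' --turn '[[0, 0.9, 0], [0, 0.9, 0], [0, 0.9, 0], [0, 0.9, 0], [0, 0.9, 0], [0, 0, 0], [0, 0, 0], [0, 0, 0], [0, 0, 0], [0, 0, 0]]' --jaw '[255, 255, 255, 255, 255, 255, 255, 255, 255, 255]'

```text
time: 39.5
tool_pos: [0.4421, -0.1684, 0.0583]
tcp_rot: [-1.614, -1.13, -1.348]
force: [-0.1, -0.9, -0.9]
finger_gap: 0.0281
grasp_force: 29.7
```

Emit:
play_rows --translation '[[-0.0015, 0, 0.0003], [-0.0015, 0, 0.0003], [0, 0, 0], [0, 0, 0], [0, 0, 0], [0, 0, 0], [0, 0, 0], [0, 0, 0], [0, 0, 0], [0, 0, 0]]' --turn '[[0, 0, 0], [0, 0, 0], [0, 0, 0], [0, 0, 0], [0, 0, 0], [0, 0, 0], [0, 0, 0], [0, 0, 0], [0, 0, 0], [0, 0, 0]]' --jaw '[255, 255, 255, 255, 255, 255, 255, 255, 255, 255]' --newtons 20

```text
time: 40.75
tool_pos: [0.4421, -0.1684, 0.0553]
tcp_rot: [-1.614, -1.13, -1.349]
force: [0.3, -0.2, 4.0]
finger_gap: 0.0286
grasp_force: 29.8
```

Emit:
play_rows --translation '[[-0.001, 0, 0.0002], [-0.001, 0, 0.0002], [0, 0, 0], [0, 0, 0], [0, 0, 0], [0, 0, 0], [0, 0, 0], [0, 0, 0], [0, 0, 0], [0, 0, 0]]' --turn '[[0, 0, 0], [0, 0, 0], [0, 0, 0], [0, 0, 0], [0, 0, 0], [0, 0, 0], [0, 0, 0], [0, 0, 0], [0, 0, 0], [0, 0, 0]]' --jaw '[255, 255, 255, 255, 255, 255, 255, 255, 255, 255]'

```text
time: 42.0
tool_pos: [0.4423, -0.168, 0.055]
tcp_rot: [-1.61, -1.128, -1.352]
force: [-0.1, -0.5, 11.9]
finger_gap: 0.0279
grasp_force: 30.0
```

Emit:
play_rows --translation '[[0, 0, 0], [0, 0, 0], [0, 0, 0], [0, 0, 0], [0, 0, 0], [0, 0, -0.01], [0, 0, -0.015], [0, 0, -0.02], [0, 0, -0.02], [0, 0, -0.02]]' --turn '[[0, 0, 0], [0, 0, 0], [0, 0, 0], [0, 0, 0], [0, 0, 0], [0, 0, 0], [0, 0, 0], [0, 0, 0], [0, 0, 0], [0, 0, 0]]' --jaw '[160, 150, 140, 120, 100, 90, 90, 90, 90, 90]'

```text
time: 43.25
tool_pos: [0.4129, -0.2487, 0.0684]
tcp_rot: [-1.615, -1.13, -1.348]
force: [0.7, 0.8, 0.7]
finger_gap: 0.0551
grasp_force: 0.0
```

```bash
cat > v.py <<'E'
from h import *
import sys
for n in sys.argv[1:]:
    c=cam(n);s=manip.get_state()
    for q,z in(("sample_vial_center",.034),("dish",0),("red_bottle_center",.043)):
        for l in cut_out(c,q)[:1]: 
            print(n,q,round(l["conf"],2),l["mask"].sum(),np.round(cv2.minAreaRect(np.argwhere(l["mask"])[:,::-1].astype(np.float32))[1]),"mask ctr",atz(c,l["pixel"],z).round(3))
        for l in landmark_of(c,q)[:1]: print("   lm",round(l["conf"],2),l["pixel"],atz(c,l["pixel"],z).round(3))
E
python3 v.py wrist top; python3 go2.py .38 -.25 .25 -20 30 10
```

```text
wrist sample_vial_center 0.91 3117 [90. 39.] mask ctr [ 0.432 -0.188  0.034]
   lm 0.81 [228.7, 254.9] [ 0.432 -0.188  0.034]
wrist dish 0.7 4513 [175.  70.] mask ctr [ 0.444 -0.247  0.   ]
wrist red_bottle_center 0.91 1424 [69. 27.] mask ctr [ 0.432 -0.031  0.043]
   lm 0.64 [148.6, 208.7] [ 0.433 -0.013  0.043]
top sample_vial_center 0.74 220 [19. 32.] mask ctr [0.431 0.059 0.034]
   lm 0.58 [228.1, 312.8] [ 0.442 -0.194  0.034]
top dish 0.7 474 [26. 24.] mask ctr [ 0.452 -0.277  0.   ]
   lm 0.74 [225.6, 337.3] [ 0.452 -0.285  0.   ]
top red_bottle_center 0.27 288 [20. 33.] mask ctr [0.435 0.13  0.043]
   lm 0.42 [235.6, 258.4] [ 0.418 -0.003  0.043]
at [ 0.4136 -0.2468  0.0682] tool z [ 0.336  0.925 -0.177] tool y [ 0.94  -0.341 -0.001] t 43.95 q [ 0.69  1.08  0.37  1.79 -1.1   1.82  1.46]
[[0.0176, -0.0031, -0.0047], [0.0172, -0.0031, -0.0062], [0.0166, -0.0031, -0.0076], [0.0158, -0.0031, -0.009], [0.015, -0.0031, -0.0104], [0.014, -0.0031, -0.0116], [0.013, -0.0031, -0.0128], [0.0118, -0.0031, -0.0139], [0.0106, -0.0031, -0.0149], [0.0092, -0.0031, -0.0157]]
turn [-0.01, -4.98, -0.0] grip pt [ 0.4072386  -0.26433741  0.07154946]
```

The vial is upright again at (0.432,-0.188). I'll withdraw upward and go for green.

Emit:
play_rows --translation '[[0.0176, -0.003, -0.0047], [0.0172, -0.003, -0.0062], [0.0166, -0.003, -0.0076], [0.0158, -0.003, -0.009], [0.015, -0.003, -0.0104], [0.014, -0.003, -0.0116], [0.013, -0.003, -0.0128], [0.0118, -0.003, -0.0139], [0.0106, -0.003, -0.0149], [0.0092, -0.003, -0.0157]]' --turn '[[0, -5, 0], [0, -5, 0], [0, -5, 0], [0, -5, 0], [0, -5, 0], [0, -5, 0], [0, -5, 0], [0, -5, 0], [0, -5, 0], [0, -5, 0]]' --jaw '[75, 75, 75, 75, 75, 75, 75, 75, 75, 75]'

```text
time: 45.2
tool_pos: [0.3804, -0.25, 0.2507]
tcp_rot: [-2.279, -1.596, -0.603]
force: [0.2, 0.2, 0.0]
finger_gap: 0.0601
grasp_force: 0.0
```

```bash
python3 go2.py .49 -.44 .25 0 0 10
```

```text
at [ 0.3804 -0.25    0.2507] tool z [ 0.169  0.465 -0.869] tool y [ 0.94  -0.342 -0.001] t 45.2 q [ 0.1   0.31  0.82  1.99 -0.67  1.33  0.88]
[[-0.0123, 0.0168, -0.0069], [-0.0132, 0.0163, -0.0064], [-0.0141, 0.0158, -0.0059], [-0.0149, 0.0152, -0.0053], [-0.0156, 0.0147, -0.0046], [-0.0163, 0.0141, -0.0039], [-0.017, 0.0135, -0.0032], [-0.0176, 0.0129, -0.0024], [-0.0181, 0.0122, -0.0016], [-0.0186, 0.0116, -0.0008]]
turn [0.51, -2.94, -1.96] grip pt [ 0.3771485  -0.25879407  0.26718091]
```

Emit:
play_rows --translation '[[-0.0123, 0.0168, -0.0069], [-0.0132, 0.0163, -0.0064], [-0.0141, 0.0158, -0.0059], [-0.0149, 0.0152, -0.0053], [-0.0156, 0.0147, -0.0046], [-0.0163, 0.0141, -0.0039], [-0.017, 0.0135, -0.0032], [-0.0176, 0.0129, -0.0024], [-0.0181, 0.0122, -0.0016], [-0.0186, 0.0116, -0.0008]]' --turn '[[0.5, -2.9, -2], [0.5, -2.9, -2], [0.5, -2.9, -2], [0.5, -2.9, -2], [0.5, -2.9, -2], [0.5, -2.9, -2], [0.5, -2.9, -2], [0.5, -2.9, -2], [0.5, -3, -2], [0.5, -3, -2]]' --jaw '[75, 75, 75, 75, 75, 75, 75, 75, 75, 75]'

```text
time: 46.45
tool_pos: [0.4916, -0.4409, 0.2488]
tcp_rot: [2.209, 2.23, 0.006]
force: [-0.2, -0.8, -0.3]
finger_gap: 0.0602
grasp_force: 0.0
```

```bash
python3 go2.py .512 -.493 .22 0 0 4; python3 v.py top side
```

```text
at [ 0.4916 -0.4409  0.2488] tool z [ 0.005  0.    -1.   ] tool y [1.    0.009 0.005] t 46.45 q [ 0.08  0.55  0.82  1.62 -0.43  1.16  1.02]
[[-0.0131, 0.0049, 0.0072], [-0.0131, 0.005, 0.0072], [-0.013, 0.005, 0.0072], [-0.013, 0.0051, 0.0072]]
turn [0.07, -0.01, 0.14] grip pt [ 0.49150985 -0.44092473  0.26776777]
top sample_vial_center 0.54 74 [8. 9.] mask ctr [ 0.436 -0.187  0.034]
   lm 0.5 [230.8, 311.0] [ 0.432 -0.188  0.034]
top dish 0.59 219 [12. 22.] mask ctr [ 0.473 -0.264  0.   ]
   lm 0.71 [223.7, 334.7] [ 0.459 -0.276  0.   ]
top red_bottle_center 0.61 81 [10.  8.] mask ctr [ 0.436 -0.013  0.043]
   lm 0.58 [233.2, 261.8] [ 0.426 -0.015  0.043]
side sample_vial_center 0.77 222 [23. 10.] mask ctr [ 0.432 -0.188  0.034]
   lm 0.61 [244.4, 232.9] [ 0.427 -0.196  0.034]
side dish 0.75 754 [27. 33.] mask ctr [ 0.43  -0.262  0.   ]
   lm 0.84 [270.6, 245.7] [ 0.433 -0.272  0.   ]
side red_bottle_center 0.64 174 [21.  9.] mask ctr [ 0.431 -0.016  0.043]
   lm 0.69 [204.9, 215.4] [ 0.44  -0.021  0.043]
```

Emit:
play_rows --translation '[[-0.013, 0.005, 0.007], [-0.013, 0.005, 0.007], [-0.013, 0.005, 0.007], [-0.013, 0.005, 0.007], [0, 0, 0.05], [0, 0, 0.05], [0, 0, 0.05], [0, 0, 0.03], [0, 0, 0.016], [0, 0, 0]]' --turn '[[0.1, 0, 0.1], [0.1, 0, 0.1], [0, 0, 0.1], [0, 0, 0.1], [0, 0, 0], [0, 0, 0], [0, 0, 0], [0, 0, 0], [0, 0, 0], [0, 0, 0]]' --jaw '[75, 75, 75, 75, 75, 75, 75, 75, 75, 75]'

```text
time: 48.4
tool_pos: [0.5113, -0.4909, 0.0238]
tcp_rot: [-2.22, -2.22, -0.006]
force: [0.5, -0.2, 0.1]
finger_gap: 0.0603
grasp_force: 0.0
```

Emit:
play_rows --translation '[[0, 0, 0], [0, 0, 0], [0, 0, 0], [0, 0, 0], [0, 0, 0], [0, 0, 0], [0, 0, -0.03], [0, 0, -0.05], [0, 0, -0.06], [0, 0, -0.05]]' --turn '[[0, 0, 0], [0, 0, 0], [0, 0, 0], [0, 0, 0], [0, 0, 0], [0, 0, 0], [0, 0, 0], [0, 0, 0], [0, 0, 0], [0, 0, 0]]' --jaw '[255, 255, 255, 255, 255, 255, 255, 255, 255, 255]' --newtons 30

```text
time: 49.65
tool_pos: [0.5112, -0.4915, 0.2173]
tcp_rot: [2.221, 2.221, 0.007]
force: [0.4, 0.7, -0.7]
finger_gap: 0.0332
grasp_force: 29.9
```

```bash
python3 go2.py .435 -.078 .215 0 0 10; python3 - <<'E'
from h import *
c=cam("wrist");s=manip.get_state()
for l in cut_out(c,"green_bottle_center")[:1]: print(l["conf"],l["pixel"],l["mask"].sum(),cv2.minAreaRect(np.argwhere(l["mask"])[:,::-1].astype(np.float32)),atz(c,l["pixel"],s["tool_pos"][2]+.025))
im=c["img"].astype(int);m=(im[...,1]>im[...,0]+25)&(im[...,1]>im[...,2]+15);p=np.argwhere(m);print(len(p),p.mean(0),atz(c,p.mean(0),s["tool_pos"][2]+.06))
for q in("yellow_bottle_center",):
  for l in landmark_of(c,q)[:1]: print(q,l["conf"],atz(c,l["pixel"],.04))
E
```

```text
at [ 0.5112 -0.4915  0.2173] tool z [ 0.003  0.003 -1.   ] tool y [1.    0.    0.003] t 49.65 q [ 0.19  0.66  0.78  1.51 -0.49  1.17  1.07]
[[0.0414, -0.0076, 0.0003], [0.0414, -0.0076, 0.0003], [0.0414, -0.0076, 0.0003], [0.0414, -0.0076, 0.0003], [0.0414, -0.0076, 0.0003], [0.0414, -0.0076, 0.0003], [0.0414, -0.0076, 0.0003], [0.0414, -0.0076, 0.0003], [0.0414, -0.0076, 0.0003], [0.0414, -0.0076, 0.0002]]
turn [0.02, -0.02, 0.0] grip pt [ 0.51116474 -0.49158506  0.23631432]
0.66 [271.7, 256.1] 7393 ((259.470703125, 267.6365966796875), (73.82408142089844, 124.6697998046875), 12.094757080078125) [ 0.50959804 -0.48875476  0.24973107]
2034 [306.56588004 258.08702065] [ 0.51038707 -0.47896296  0.28473107]
yellow_bottle_center 0.81 [ 0.55147005 -0.42693241  0.04      ]
```

Emit:
play_rows --translation '[[0.041, -0.0076, 0], [0.041, -0.0076, 0], [0.041, -0.0076, 0], [0.041, -0.0076, 0], [0.041, -0.0076, 0], [0.041, -0.0076, 0], [0.041, -0.0076, 0], [0.041, -0.0076, 0], [0.041, -0.0076, 0], [0.041, -0.0076, 0]]' --turn '[[0, 0, 0], [0, 0, 0], [0, 0, 0], [0, 0, 0], [0, 0, 0], [0, 0, 0], [0, 0, 0], [0, 0, 0], [0, 0, 0], [0, 0, 0]]' --jaw '[255, 255, 255, 255, 255, 255, 255, 255, 255, 255]'

```text
time: 51.05
tool_pos: [0.4338, -0.0797, 0.2151]
tcp_rot: [-2.219, -2.221, -0.004]
force: [-0.1, 0.3, -0.6]
finger_gap: 0.033
grasp_force: 30.0
```

```bash
python3 go2.py .435 -.082 .05 0 0 6; python3 v.py wrist
```

```text
at [ 0.4338 -0.0797  0.2151] tool z [ 0.     0.004 -1.   ] tool y [1.    0.001 0.   ] t 51.05 q [-0.81  0.13  0.94  2.15 -0.13  0.92  0.21]
[[-0.0005, 0.0002, 0.0275], [-0.0005, 0.0002, 0.0275], [-0.0004, 0.0002, 0.0275], [-0.0004, 0.0002, 0.0275], [-0.0004, 0.0002, 0.0275], [-0.0004, 0.0002, 0.0275]]
turn [0.0, -0.04, 0.01] grip pt [ 0.43378977 -0.07980955  0.23407083]
wrist sample_vial_center 0.37 894 [33. 32.] mask ctr [ 0.436 -0.01   0.034]
wrist dish 0.55 144 [22. 65.] mask ctr [ 0.48  -0.291  0.   ]
   lm 0.35 [108.2, 260.5] [ 0.436 -0.013  0.   ]
wrist red_bottle_center 0.62 841 [31. 33.] mask ctr [ 0.436 -0.013  0.043]
   lm 0.81 [107.3, 261.6] [ 0.437 -0.012  0.043]
```

Emit:
play_rows --translation '[[-0.002, 0.001, 0.02], [0, 0, 0.04], [0, 0, 0.045], [0, 0, 0.04], [0, 0, 0.025], [0, 0, 0.014], [0, 0, 0.007], [0, 0, 0], [0, 0, 0], [0, 0, 0]]' --turn '[[0, 0, 0], [0, 0, 0], [0, 0, 0], [0, 0, 0], [0, 0, 0], [0, 0, 0], [0, 0, 0], [0, 0, 0], [0, 0, 0], [0, 0, 0]]' --jaw '[255, 255, 255, 255, 255, 255, 255, 255, 255, 255]'

```text
time: 52.65
tool_pos: [0.437, -0.0828, 0.0254]
tcp_rot: [-2.221, -2.222, -0.008]
force: [0.2, 0.8, -0.3]
finger_gap: 0.0331
grasp_force: 30.2
```

Emit:
play_rows --translation '[[0, 0, 0.0015], [0, 0, 0], [0, 0, 0], [0, 0, 0], [0, 0, 0], [0, 0, -0.015], [0, 0, -0.04], [0, 0, -0.05], [0, 0, -0.06], [-0.03, 0, -0.02]]' --turn '[[0, 0, 0], [0, 0, 0], [0, 0, 0], [0, 0, 0], [0, 0, 0], [0, 0, 0], [0, 0, 0], [0, 0, 0], [0, 0, 0], [0, 0, 0]]' --jaw '[255, 255, 105, 105, 105, 105, 105, 105, 105, 105]'

```text
time: 53.9
tool_pos: [0.4382, -0.1112, 0.211]
tcp_rot: [2.213, 2.229, 0.013]
force: [0.3, 0.1, -0.9]
finger_gap: 0.0502
grasp_force: 0.0
```

Emit:
play_rows --translation '[[-0.02, 0, -0.01], [-0.02, 0, -0.01], [-0.02, 0, -0.01], [-0.02, 0, -0.01], [-0.02, 0, -0.01], [-0.02, 0, 0], [-0.02, 0, 0], [-0.02, 0, 0], [-0.01, 0, 0], [0, 0, 0]]' --turn '[[0, 0, 0], [0, 0, 0], [0, 0, 0], [0, 0, 0], [0, 0, 0], [0, 0, 0], [0, 0, 0], [0, 0, 0], [0, 0, 0], [0, 0, 0]]' --jaw '[105, 105, 105, 105, 105, 105, 105, 105, 105, 105]'

```text
time: 55.15
tool_pos: [0.4354, -0.2843, 0.2572]
tcp_rot: [-2.222, -2.218, -0.005]
force: [-0.2, -0.2, -0.3]
finger_gap: 0.0499
grasp_force: 0.0
```

```bash
python3 - <<'E'
from h import *
Z=dict(red_bottle_center=.043,green_bottle_center=.0485,sample_vial_center=.034,yellow_bottle_center=.04,bench_timer_center=.061,sample_box=0,dish=0)
print(manip.get_state()["tool_pos"])
for n in("wrist","side","top"):
    c=cam(n);save(c,n+"9")
    for q,z in Z.items():
        for l in landmark_of(c,q)[:1]: print(n,q,"lm",round(l["conf"],2),np.round(l["pixel"]),atz(c,l["pixel"],z).round(3))
        for l in cut_out(c,q)[:1]:
            r=cv2.minAreaRect(np.argwhere(l["mask"])[:,::-1].astype(np.float32));print("    mask",round(l["conf"],2),np.round(r[1]),round(r[2]),atz(c,l["pixel"],z).round(3))
E
```

```text
[ 0.43540398 -0.28432517  0.25715557]
    mask 0.59 [ 7. 23.] 90 [ 0.432 -0.111  0.048]
wrist sample_vial_center lm 0.89 [ 84. 254.] [ 0.43  -0.191  0.034]
    mask 0.83 [27. 28.] 37 [ 0.43  -0.183  0.034]
wrist yellow_bottle_center lm 0.62 [267. 343.] [ 0.551 -0.428  0.04 ]
wrist dish lm 0.62 [149. 261.] [ 0.439 -0.273  0.   ]
    mask 0.82 [68. 68.] 90 [ 0.441 -0.275  0.   ]
side red_bottle_center lm 0.51 [207. 214.] [ 0.434 -0.027  0.043]
    mask 0.73 [24. 10.] 90 [ 0.44  -0.021  0.043]
side green_bottle_center lm 0.58 [216. 223.] [ 0.442 -0.087  0.048]
    mask 0.66 [28. 11.] 90 [ 0.431 -0.101  0.049]
side sample_vial_center lm 0.72 [246. 235.] [ 0.43  -0.203  0.034]
    mask 0.65 [23.  9.] 90 [ 0.425 -0.193  0.034]
side yellow_bottle_center lm 0.82 [285. 315.] [ 0.557 -0.42   0.04 ]
    mask 0.88 [13. 26.] 9 [ 0.55  -0.425  0.04 ]
side bench_timer_center lm 0.66 [182. 201.] [0.432 0.09  0.061]
    mask 0.79 [16. 21.] 76 [0.429 0.088 0.061]
side sample_box lm 0.72 [273. 246.] [ 0.431 -0.279  0.   ]
    mask 0.59 [35. 26.] 61 [0.437 0.128 0.   ]
side dish lm 0.62 [272. 246.] [ 0.431 -0.275  0.   ]
    mask 0.76 [26. 33.] 90 [ 0.436 -0.261  0.   ]
top red_bottle_center lm 0.53 [230. 260.] [ 0.438 -0.01   0.043]
    mask 0.45 [10. 10.] 45 [ 0.435 -0.01   0.043]
top green_bottle_center lm 0.57 [227. 283.] [ 0.445 -0.09   0.048]
top sample_vial_center lm 0.62 [228. 312.] [ 0.444 -0.19   0.034]
top bench_timer_center lm 0.85 [148. 185.] [0.733 0.255 0.061]
    mask 0.73 [18. 19.] 90 [0.727 0.402 0.061]
top sample_box lm 0.54 [233. 232.] [0.432 0.091 0.   ]
    mask 0.66 [21. 35.] 90 [0.431 0.068 0.   ]
top dish lm 0.57 [230. 336.] [ 0.438 -0.279  0.   ]
```

Everything is upright, but the red–green distance is unclear (60–80 mm), so I'll check from above.

Emit:
play_rows --translation '[[0.0155, 0, 0], [0.0155, 0, 0], [0.0155, 0, 0], [0.0155, 0, 0], [0.0155, 0, 0], [0.0155, 0, 0], [0.0155, 0, 0], [0.0155, 0, 0], [0, 0, 0], [0, 0, 0]]' --turn '[[0, 0, 0], [0, 0, 0], [0, 0, 0], [0, 0, 0], [0, 0, 0], [0, 0, 0], [0, 0, 0], [0, 0, 0], [0, 0, 0], [0, 0, 0]]' --jaw '[105, 105, 105, 105, 105, 105, 105, 105, 105, 105]'

```text
time: 58.65
tool_pos: [0.4361, -0.1602, 0.2584]
tcp_rot: [-2.221, -2.221, -0.007]
force: [0.7, 0.3, -0.2]
finger_gap: 0.0504
grasp_force: 0.0
```

```bash
python3 - <<'E'
from h import *
c=cam("wrist");save(c,"w20");print(c["W"][:3,3])
for q,z in dict(red_bottle_center=.043,green_bottle_center=.0485,sample_vial_center=.034,sample_box=0).items():
    for l in landmark_of(c,q)[:2]: print(q,"lm",round(l["conf"],2),np.round(l["pixel"]),atz(c,l["pixel"],z).round(3))
    for l in cut_out(c,q)[:1]:
        p=np.argwhere(l["mask"]); print("   mask",p.min(0),p.max(0),atz(c,(p.min(0)+p.max(0))/2,z).round(3))
hsv=cv2.cvtColor(c["img"],cv2.COLOR_RGB2HSV)
for n,lo,hi,z in(("red",0,8,.078),("green",45,85,.088)):
    m=cv2.inRange(hsv,(lo,110,40),(hi,255,255)); k,lab,st,ce=cv2.connectedComponentsWithStats(m); i=1+st[1:,4].argmax(); print(n,st[i],ce[i].round(1),atz(c,ce[i][::-1],z).round(3))
E
```

```text
[ 0.43534805 -0.08932569  0.40119049]
red_bottle_center lm 0.91 [ 27. 257.] [ 0.435 -0.009  0.043]
   mask [ 14 243] [ 53 273] [ 0.436 -0.015  0.043]
   mask [ 86 245] [116 273] [ 0.437 -0.086  0.048]
sample_vial_center lm 0.8 [184. 254.] [ 0.43  -0.189  0.034]
   mask [169 243] [201 266] [ 0.431 -0.19   0.034]
   mask [ 86 245] [116 273] [ 0.437 -0.085  0.   ]
red [248  14  21  23 358] [258.   25.1] [ 0.436 -0.015  0.078]
green [251  93  16  18 221] [258.4 101.3] [ 0.436 -0.087  0.088]
```

Red and green are about 72 mm apart, inside the 49–79 mm limit. The other distances are in range too, and the gripper is clear.

```bash
python3 -c "
from plant import manip
print(manip.finish_job())"
```

```text
the job is handed in; nothing more can be done
None
```

I handed the job in at about 59 s, but the result wasn't reported back. By my last measurements the row is box, red, green, vial, dish, all upright, with gaps of about 3 cm, 3.8 cm (red to green) and 2.5 cm (vial to dish). The timer is centred on the lid, and the box, dish and yellow bottle are where they were. The vial fell over after I first placed it, so I stood it up again.

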